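# Zero the comparator, check the stray spacer bar, box the bars and lid the box

## Robot

A 6-joint arm with a two-finger parallel gripper is mounted at the origin on the work surface. World frame = base frame: x ahead of the robot, y to its left, z up, the work surface at z = 0. Lengths are in m, angles in rad, forces in N, time in s.
With the tool pointing down it reaches from about 0.425 to 0.95 m from the base axis. Payload 14.7 kg.
Tool frame: the origin (TCP) lies at the very end of the fingers, on their centre line; the grasp point (between the pads) lies 19 mm behind it (ctrl.pinch_z is the distance from the TCP to the grasp point, in m); z points along the fingers, x is the direction in which the jaws open and shut, and the axes are right-handed (so a half turn about z gives the same grasp; the last joint's range is limited). The gripper opens to 85 mm and grips with 20 to 120 N. Pads are 22 mm wide; open, the fingers measure 114 mm over their backs; the gripper's body (76 mm by 85 mm) begins 54 mm behind the grasp point. The pads swing forward as they close: fully open they stand 13 mm farther back than shut.
Start: joints at [-1.247, 0.48, 1.596, -0, 1.065, -0.047], TCP at [0.236, -0.606, 0.231] pointing down, gripper open.
Joint ranges: [-2.75, 2.75], [-0.82, 2.05], [0.23, 2.67], [-1.56, 4.7], [0.09, 2.69], [-2.92, 2.92]. Speed limits (rad/s): [1.89, 1.89, 2.39, 3.01, 3.01, 3.01].

## Interface

Orientations are given as a unit quaternion [w, x, y, z].
In Python, from bench import ctrl, capture, ticket gives the robot as it stands.
- The arm moves only by the tool servo_tool, never from a script. Its argument "increments" is a list of rows, each an object with "claw": the closure, from -1 (fully open) to 1 (shut); "slide": the shift along the tool's x, y, z in cm, a list of three; "rot": the turn, a rotation vector about the tool's x, y, z in degrees, a list of three. In form: [{"claw": claw, "slide": [x, y, z], "rot": [rx, ry, rz]}, ...]. A call has 1 to 20 rows; each row shifts and turns the commanded pose from where the row before left it, along the tool's axes as they then stand; what a row does not reach is not made up. A row lasts 1/10 s, in which the tool goes at most 50 mm and 8.59 degrees, less where a joint would pass 70% of its speed; a pose out of reach is approached as far as the arm can. A call with a gripper value outside its range is refused whole. The fingers move at their own pace and stop on an object; "grip_force" is the grip in N (left out, the last holds). Time passes only in rows, so rows that do not move let the fingers close. It gives the time, the measured TCP pose, the force and the opening at its end, in the units of the state.
- ctrl.sense(): the state, without advancing time (a new reading comes with each control period).
- capture(name): name is "scene" or "side" or "wrist"; returns a dict with "img" (384x512x3 uint8, blue, green, red), "depth" (384x512 float32, m along the optical axis (not along the pixel's ray), 0 where there is no reading), "K" (3x3 intrinsics, pixels), "D" ([k1, k2, p1, p2, k3] as OpenCV has them; the pictures are not rectified), "position" and "orientation" of the camera in the world. Camera axes: x right, y down, z forward; pixel columns grow to the right and rows downward; lengths in m; the calibration is good to about 2 mm. A picture is of the moment at which its call begins.
- ticket.hand_in(): hands the job in, once; it reports no verdict.
The state is a dict: "t": time; "q": joint angles; "joint_velocities": joint speeds; "tau": joint torques, N m; "tcp_pos": TCP position; "tool_rot": TCP orientation; "contact_force": force on the tool from outside, world axes, zero at the start; "wrist_torque": the same for the moment, N m; "grip_width": finger opening in m.
Only numpy, scipy, OpenCV 4.12 (cv2) and the standard library are available. Lean on these libraries where they do the work, as an engineer would, in place of code of your own. Each camera call takes 0.05 s, during which the arm holds its last target. There are 200 camera calls.

## Task

One spacer bar has been left lying across the ribs of the blue box and has not been checked: slide the master bar flat under the comparator's sprung contact, push the zero button on the readout while it is there, put the master back down in its wooden cradle, and then slide the stray bar flat under the contact and leave it there for a moment. Then lay that bar and every spacer bar from the bench down on the floor of the box, between the ribs, and put the lid on so that it seats fully all round. Leave the mug, the jar and the wrench alone, and leave the comparator empty.

Things in the scene. Friction and masses are not known exactly. Their poses are not given: they have to be found in the camera images.
- comparator: green fixed stand; origin on the bench below the contact, x from the loading side to the column. Base x -125 to +95, 70 wide; its flat top at z = 30 mm is the anvil. Over the contact a barrel of radius 13 at z = 92 to 147, on a 22 wide arm (z = 114 to 136) to a column of radius 11 at x = +75, top at z = 180. Bars slide in from -x, lying along x, and are pulled out the same way.
- contact (a point): lowest point of the sprung contact, a polished steel ball of radius 14 mm on a thin rod; at rest 50.5 mm above the bench (20.5 mm above the anvil), at x = y = 0 of the comparator
- plunger (a joint): how far the contact is lifted, m: 0 at rest, 0.0035 with a 24 mm bar lying flat on the anvil under it, stop at 0.012. A spring (about 1.2 to 2 N) pushes it down. A bar pushed along the anvil lifts the ball by itself and needs only a few newtons.
- readout: fixed grey readout console 90 (x) x 110 (y) x 34 mm tall, with a blank green display; origin at the centre of its underside
- zero_button (a joint): travel of the white round zero button, m: 0 up, 0.006 fully down (4 N); it counts as pushed from 0.004. It springs back.
- zero_button_top (a point): centre of the top face of the zero button (radius 14 mm), on the readout at x = +22 mm; pushed straight down
- cradle: fixed shallow wooden cradle of the master, 152 (x) x 46 (y) x 12 mm tall; recess 144 x 38 mm, floor at z = 4 mm; origin at the centre of its underside, x along its length
- master: master bar 130 x 24 x 24 mm, 0.3 kg: steel towards +x, black plastic grip (60 mm) towards -x; origin at the centre of the bar, x along its length. Starts in the cradle (its centre 16 mm above the cradle's origin). Either end may go under the contact.
- box: fixed blue open box, origin at the centre of its underside. Outside 130 (x) x 238 (y) x 40 mm tall, walls 4, floor at z = 4. Three ribs 10 high, 4 thick run along x on the floor at y = -52, 0, +52: four lanes along x, bars lie at y = -78, -26, +26, +78 (one a lane, bar's centre at z = 16). Fill line at z = 32: what is higher keeps the lid from seating; a bar across the ribs has its top at 38.
- lid: blue lid, 0.25 kg; origin at the centre of its underside, x and y as the box's, either way round fits. Plug 116 (x) x 224 (y) x 8 mm tall enters the box with 3 mm all round; flange 138 x 246 x 5 above it (z = 8 to 13) rests on the rim; black bar handle 20 (x) x 80 (y), z = 13 to 38. Starts on the bench, handle up. Seated: its origin is 32 mm above the box's.
- stray: an aluminium spacer bar, 110 x 24 x 24 mm with square ends and two dark drilled holes, 0.17 kg; origin at the centre of the bar, x along its length. It starts lying across the ribs of the box (centre 26 mm above the box's origin) and is always there.
- bar1: an aluminium spacer bar, 110 x 24 x 24 mm with square ends and two dark drilled holes, 0.17 kg; origin at the centre of the bar, x along its length. Starts flat on the bench; may be absent (None).
- bar2: an aluminium spacer bar, 110 x 24 x 24 mm with square ends and two dark drilled holes, 0.17 kg; origin at the centre of the bar, x along its length. Starts flat on the bench; may be absent (None).
- bar3: an aluminium spacer bar, 110 x 24 x 24 mm with square ends and two dark drilled holes, 0.17 kg; origin at the centre of the bar, x along its length. Starts flat on the bench; may be absent (None).
- mug: white mug, leave alone
- jar: white jar, leave alone
- wrench: wrench lying on the bench, leave alone
Mind the look-alikes: they are no part of the job. What is shaped like the bar1 but pink or yellow is not meant.

How it is judged:
On the way, in this order (a step that is already met when the one before it is completed fails the run):
1. the master lies flat on the anvil under the contact and has lifted it (x of master in the frame of comparator between -0.06 and 0.06 m and y of master in the frame of comparator between -0.012 and 0.012 m and z of master in the frame of comparator between 0.0395 and 0.045 m and angle between the x axis of master and the x axis of comparator, either way round below 0.25 rad and value of joint plunger above 0.002 m), for 0.3 s.
2. the zero button is pushed while the master is under the contact (all of step 1 and value of joint zero_button above 0.004 m), for 0.05 s.
3. the master is back in its cradle and the contact is free (x of master in the frame of cradle between -0.015 and 0.015 m and y of master in the frame of cradle between -0.012 and 0.012 m and z of master in the frame of cradle below 0.0195 m and value of joint plunger below 0.001 m), for 0.2 s.
4. the stray bar lies flat on the anvil under the contact and has lifted it (x of stray in the frame of comparator between -0.05 and 0.05 m and y of stray in the frame of comparator between -0.012 and 0.012 m and z of stray in the frame of comparator between 0.0395 and 0.045 m and angle between the x axis of stray and the x axis of comparator, either way round below 0.25 rad and value of joint plunger above 0.002 m), for 0.5 s.
At the end, for the whole second after the job is handed in: All spacer bars present lie in the box, centres inside its walls and at most 20 mm above its underside; the lid is seated: within 6 mm of centre, at most 2.5 mm proud, level to 0.04 rad; the master lies flat in its cradle (15 mm along, 12 mm across); the contact is down; all at rest (all of step 3 and x of stray in the frame of box between -0.061 and 0.061 m and y of stray in the frame of box between -0.115 and 0.115 m and z of each of stray, bar1, bar2, bar3 in the frame of box below 0.0205 m and x of bar1 in the frame of box between -0.061 and 0.061 m and y of bar1 in the frame of box between -0.115 and 0.115 m and x of bar2 in the frame of box between -0.061 and 0.061 m and y of bar2 in the frame of box between -0.115 and 0.115 m and x of bar3 in the frame of box between -0.061 and 0.061 m and y of bar3 in the frame of box between -0.115 and 0.115 m and x of lid in the frame of box between -0.006 and 0.006 m and y of lid in the frame of box between -0.006 and 0.006 m and z of lid in the frame of box below 0.0345 m and angle between lid's own z axis and vertical below 0.04 rad and linear speed of each of lid, master below 0.02 m/s); the robot touches nothing.
It fails at once if the mug is shifted by more than 40 mm (distance of mug from where it was at the start of the episode above 0.04 m).
It fails at once if the jar is shifted by more than 40 mm (distance of jar from where it was at the start of the episode above 0.04 m).
It fails at once if the wrench is shifted by more than 40 mm (distance of wrench from where it was at the start of the episode above 0.04 m).
Of bar1, bar2, bar3 only 1 to 3 are there at a start; the rules pass over those that are not, and their reading is None.
At some moment in a run one of bar1, bar2, bar3, lid may be knocked a few centimetres aside while the robot is not near it.
Once in a run the grip may slacken for a moment while it holds something.
It also fails if it takes over 210 s, if anything falls off the work surface, if the arm or the gripper's body presses on something with over 40 N, if the wrist force passes 120 N, or if a joint passes its speed limit or range.

## Working session

There is one attempt and no reset: what is moved stays moved. The work goes in short steps, Python scripts to look and compute and a tool call to move; the robot and the scene stay as the last step left them, time stands still between calls to the robot, and variables do not carry over. Pictures are saved under pics/ and viewed, about 12 in all and at most 16, crops included, and the job is handed in when it is done.

Besides the shell and the picture viewer there is one more tool, called as name([rows], argument=value, ...), one row to a line, values as JSON. servo_tool: Moves the arm, as the interface text tells. Its arguments: {"type":"object","properties":{"increments":{"type":"array","items":{"type":"object","properties":{"claw":{"type":"number"},"slide":{"type":"array","items":{"type":"number"}},"rot":{"type":"array","items":{"type":"number"}}}}},"grip_force":{"type":"number"}},"required":["increments"]}

```bash
mkdir -p pics; ls
python3 - <<'E'
from bench import ctrl, capture, ticket
import cv2,pickle
print(ctrl.sense())
for n in ["scene","side","wrist"]:
    c=capture(n); pickle.dump(c,open(f"pics/{n}0.pkl","wb")); cv2.imwrite(f"pics/{n}0.png",c["img"]); print(n,c["position"],c["orientation"],c["K"],c["D"])
E
```

```text
pics
{'t': 0.0, 'q': array([-1.24661044e+00,  4.80831799e-01,  1.59688543e+00,  2.76311612e-05,
        1.06508515e+00, -4.66151312e-02]), 'joint_velocities': array([ 2.44154522e-03, -6.76086048e-04, -1.30882589e-04,  1.45963664e-03,
       -7.52043510e-04, -9.05873252e-05]), 'tau': array([-5.38608438e-03, -9.50655198e+01, -4.30181122e+01, -4.05213805e-04,
        1.23059828e-02, -6.61559767e-06]), 'tcp_pos': array([ 0.2354218 , -0.60542313,  0.2306681 ]), 'tool_rot': array([-3.74066693e-04,  8.25333005e-01, -5.64645964e-01, -4.75481721e-04]), 'contact_force': array([ 0.41088213, -0.10152587, -0.70251303]), 'wrist_torque': array([0.00719971, 0.01762941, 0.02449917]), 'grip_width': 0.08574328463861325}
scene [ 1.48278797 -0.0937585   1.28428205] [-0.22600342  0.68883608  0.65270814 -0.21999864] [[446.54483926   0.         253.54682882]
 [  0.         446.54483926 197.44352778]
 [  0.           0.           1.        ]] [-0.00423741  0.          0.          0.          0.        ]
side [0.33573623 1.00055525 1.02565095] [ 0.04726991 -0.10805289  0.90225385 -0.41476272] [[455.05041572   0.         251.77556823]
 [  0.         455.05041572 186.40069585]
 [  0.           0.           1.        ]] [0.04814514 0.         0.         0.         0.        ]
wrist [ 0.3023701  -0.58012037  0.37213572] [ 0.11827424  0.81664672 -0.55902283 -0.08119607] [[332.55909518   0.         255.46436083]
 [  0.         332.55909518 190.68313443]
 [  0.           0.           1.        ]] [-0.01318981  0.          0.          0.          0.        ]
```

View pics/scene0.png

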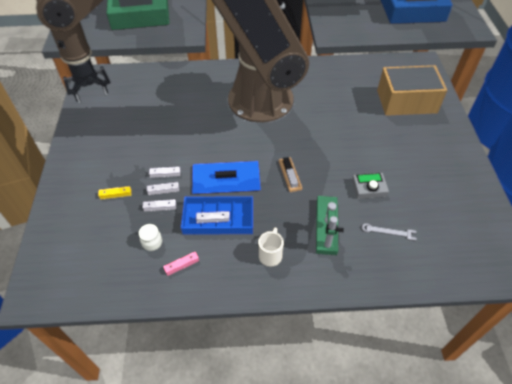

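View pics/side0.png

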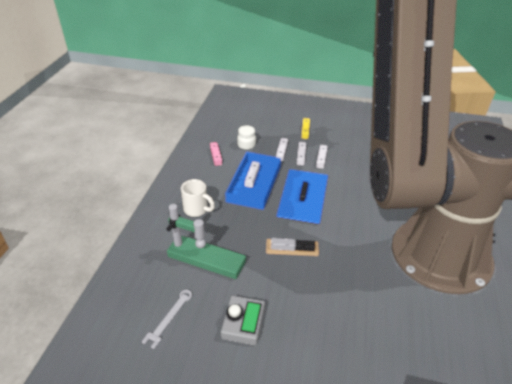

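The scene camera shows three bench bars at about (164,172), (162,188) and (159,205), and the stray in the box at (212,217). The lid is at (226,177), the master in its cradle at (290,174), the comparator at (327,225), and the readout at (370,184) with its button at (373,185). The side view agrees. The yellow and pink bars are decoys.

```bash
cat > h.py <<'E'
import numpy as np, cv2, pickle
from scipy.spatial.transform import Rotation as R
def q2R(q): return R.from_quat(np.r_[q[1:],q[0]]).as_matrix()
def cloud(c):
    h,w=c["depth"].shape
    u,v=np.meshgrid(np.arange(w),np.arange(h))
    p=cv2.undistortPoints(np.stack([u,v],-1).reshape(-1,1,2).astype(np.float64),c["K"],c["D"]).reshape(h,w,2)
    d=np.dstack([p,np.ones((h,w))])
    rays=d@q2R(c["orientation"]).T
    return rays, rays*c["depth"][...,None]+np.array(c["position"])
def plane(c,rays,z):
    o=np.array(c["position"]); return o+rays*((z-o[2])/rays[...,2])[...,None]
def comps(mask,minn=15):
    n,l,s,ce=cv2.connectedComponentsWithStats(mask.astype(np.uint8))
    return [(l==i,s[i],ce[i]) for i in range(1,n) if s[i][4]>=minn]
def rect(xy):
    (c,(a,b),t)=cv2.minAreaRect((xy*1000).astype(np.float32))
    if a<b: a,b,t=b,a,t+90
    return np.round(c,1),np.round([a,b],1),round((t+90)%180-90,1)
def objs(c,minn=15):
    hsv=cv2.cvtColor(c["img"],cv2.COLOR_BGR2HSV).astype(int); H,S,V=hsv[...,0],hsv[...,1],hsv[...,2]
    return dict(blue=(H>100)&(H<125)&(S>150)&(V>60),green=(H>50)&(H<90)&(S>100),light=(S<60)&(V>120),
      wood=(H>5)&(H<22)&(S>60)&(V>80))
E
python3 - <<'E'
from h import *
for n in ["scene","side"]:
    c=pickle.load(open(f"pics/{n}0.pkl","rb")); rays,P=cloud(c)
    for k,m in objs(c).items():
        m=m&(c["depth"]>0)&(P[...,2]>0.003)&(P[...,2]<.25)&(P[...,0]>.3)&(P[...,0]<1.1)&(abs(P[...,1])<.7)
        for mm,s,ce in comps(m,25):
            p=P[mm]; zt=np.percentile(p[:,2],90)
            print(n,k,s[4],ce.round(),"z",np.percentile(p[:,2],[5,50,95]).round(3),rect(p[:,:2]),"top",rect(p[abs(p[:,2]-zt)<.006][:,:2]))
E
```

```text
scene blue 1840 [225. 177.] z [0.008 0.013 0.019] (array([ 430.9, -154.2]), array([247.2, 147.8]), 89.8) top (array([ 433.4, -153.4]), array([245.5, 143.3]), -89.4)
scene blue 1810 [218. 215.] z [0.004 0.012 0.041] (array([ 606.7, -186.7]), array([245.8, 137. ]), 86.7) top (array([ 606.7, -182.8]), array([237., 136.]), 87.2)
scene green 159 [369. 177.] z [0.033 0.037 0.042] (array([485.2, 363.4]), array([82.3, 41. ]), -86.2) top (array([487.1, 363.4]), array([82.1, 36.5]), -84.7)
scene green 680 [324. 227.] z [0.022 0.03  0.113] (array([664.8, 184.6]), array([222.1,  67. ]), -7.6) top (array([665.4, 184. ]), array([218.9,  66.6]), -8.1)
scene green 40 [332. 213.] z [0.028 0.136 0.139] (array([664.2, 202. ]), array([109. ,  18.3]), -32.3) top (array([701.7, 179.4]), array([20.9, 18.5]), 89.1)
scene light 270 [165. 172.] z [0.004 0.021 0.028] (array([ 390.1, -380. ]), array([120.3,  54.8]), -81.2) top (array([ 398.3, -379.6]), array([110.3,  30.4]), -88.8)
scene light 142 [292. 178.] z [0.008 0.027 0.033] (array([449.1,  91.2]), array([87.9, 34.3]), 9.2) top (array([456.3,  87.4]), arr
[... 4265 characters left out ...]
, 27.5]), -56.8) top (array([749.4, 180.4]), array([19.6,  7.5]), 28.3)
side light 275 [283. 244.] z [0.006 0.024 0.029] (array([459.1,  91.3]), array([79.6, 38.8]), -1.6) top (array([456.2,  89.8]), array([71.8, 28.7]), 8.0)
side light 475 [166. 320.] z [0.004 0.006 0.01 ] (array([693.6, 391.4]), array([185.9,  39.8]), 74.7) top (array([693.6, 391.4]), array([185.9,  39.8]), 74.7)
side light 1018 [239. 322.] z [0.009 0.032 0.055] (array([510.3, 365.9]), array([114.4,  96.2]), -86.3) top (array([530.9, 362.5]), array([37.9, 30.2]), -75.2)
side wood 210 [292. 250.] z [0.004 0.008 0.014] (array([430. ,  86.7]), array([151.5,  51.3]), 10.1) top (array([430.,  87.]), array([151.5,  50.6]), 10.1)
```

```bash
cat >> h.py <<'E'
def yaw(s): m=q2R(s["tool_rot"]); return np.degrees(np.arctan2(m[1,0],m[0,0]))
def plan(s,wps):
    """wps: (x,y,z mm, yaw deg); prints tool-frame slide (cm) in the axes before turning, then turn about tool z (deg)"""
    p=np.array(s["tcp_pos"])*1000; a=yaw(s); print("at",p.round(1),"yaw",round(a,2),"q6",round(np.degrees(s["q"][5]),1),"w",round(s["grip_width"]*1000,1),"F",np.round(s["contact_force"],1),"t",round(s["t"],1))
    for w in wps:
        d=(np.array(w[:3])-p)/10; t=np.radians(a); b=w[3]
        sl=[d[0]*np.cos(t)+d[1]*np.sin(t), d[0]*np.sin(t)-d[1]*np.cos(t), -d[2]]
        print(w,"slide",np.round(sl,2),"rotz",round(-((b-a+180)%360-180),2)); p=np.array(w[:3],float); a=b
E
python3 - <<'E'
from h import *
from bench import ctrl
c=pickle.load(open("pics/scene0.pkl","rb")); rays,P=cloud(c)
m=(np.hypot(P[...,0]-.5305,P[...,1]-.363)<.009); print("btn z",np.percentile(P[m][:,2],[10,50,90]))
s=ctrl.sense(); m=q2R(s["tool_rot"]); print(m.round(3))
plan(s,[(500,-250,230,-69),(449,89,200,-69),(449,89,150,-80)])
E
```

```text
btn z [0.04995297 0.05319516 0.06066647]
[[ 0.362 -0.932 -0.   ]
 [-0.932 -0.362  0.001]
 [-0.001 -0.    -1.   ]]
at [ 235.5 -605.5  230.8] yaw -68.75 q6 -2.7 w 85.4 F [-0.6 -1.  -0.5] t 0.1
(500, -250, 230, -69) slide [-23.55 -37.54   0.08] rotz 0.25
(449, 89, 200, -69) slide [-33.48  -7.39   3.  ] rotz 0
(449, 89, 150, -80) slide [ 0. -0.  5.] rotz 11
```

servo_tool([
  {"claw": -1, "slide": [-2.36, -3.75, 0]},
  {"claw": -1, "slide": [-2.36, -3.75, 0]},
  {"claw": -1, "slide": [-2.36, -3.75, 0]},
  {"claw": -1, "slide": [-2.36, -3.75, 0]},
  {"claw": -1, "slide": [-2.36, -3.75, 0]},
  {"claw": -1, "slide": [-2.36, -3.75, 0]},
  {"claw": -1, "slide": [-2.36, -3.75, 0]},
  {"claw": -1, "slide": [-2.36, -3.75, 0]},
  {"claw": -1, "slide": [-2.36, -3.75, 0]},
  {"claw": -1, "slide": [-2.36, -3.75, 0]},
  {"claw": -1, "slide": [-4.18, -0.92, 0.37]},
  {"claw": -1, "slide": [-4.18, -0.92, 0.37]},
  {"claw": -1, "slide": [-4.18, -0.92, 0.37]},
  {"claw": -1, "slide": [-4.18, -0.92, 0.37]},
  {"claw": -1, "slide": [-4.18, -0.92, 0.37]},
  {"claw": -1, "slide": [-4.18, -0.92, 0.37]},
  {"claw": -1, "slide": [-4.18, -0.92, 0.37]},
  {"claw": -1, "slide": [-4.18, -0.92, 0.37]},
  {"claw": -1, "slide": [0, 0, 1], "rot": [0, 0, 5.5]},
  {"claw": -1, "slide": [0, 0, 1], "rot": [0, 0, 5.5]},
], grip_force=60)

```text
validation failed for argument at $.in...
```

Run:
```python
from h import *
from bench import ctrl,capture
c=capture("wrist"); pickle.dump(c,open("pics/w1.pkl","wb")); cv2.imwrite("pics/w1.png",c["img"])
rays,P=cloud(c)
for k,m in objs(c).items():
    m=m&(c["depth"]>0)&(P[...,2]>0.003)&(P[...,2]<.25)
    for mm,s,ce in comps(m,150):
        p=P[mm]; zt=np.percentile(p[:,2],90); print(k,s[4],ce.round(),zt.round(4),rect(p[abs(p[:,2]-zt)<.004][:,:2]))
plan(ctrl.sense(),[(449,89,150,-80)])
```

```text
at [ 235.5 -605.6  230.9] yaw -68.75 q6 -2.7 w 85.4 F [-0.1  0.2  0. ] t 0.2
(449, 89, 150, -80) slide [-57.   -45.07   8.09] rotz 11.25
```

View pics/w1.png

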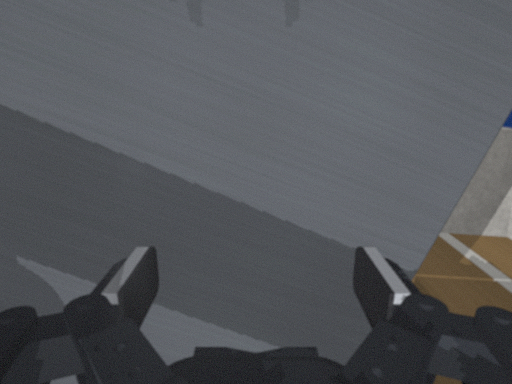

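That move call was refused, probably because `rot` is needed in every row. The picture shows only bare bench and the fingers.

servo_tool([
  {"claw": -1, "slide": [-2.36, -3.75, 0], "rot": [0, 0, 0]},
  {"claw": -1, "slide": [-2.36, -3.75, 0], "rot": [0, 0, 0]},
  {"claw": -1, "slide": [-2.36, -3.75, 0], "rot": [0, 0, 0]},
  {"claw": -1, "slide": [-2.36, -3.75, 0], "rot": [0, 0, 0]},
  {"claw": -1, "slide": [-2.36, -3.75, 0], "rot": [0, 0, 0]},
  {"claw": -1, "slide": [-2.36, -3.75, 0], "rot": [0, 0, 0]},
  {"claw": -1, "slide": [-2.36, -3.75, 0], "rot": [0, 0, 0]},
  {"claw": -1, "slide": [-2.36, -3.75, 0], "rot": [0, 0, 0]},
  {"claw": -1, "slide": [-2.36, -3.75, 0], "rot": [0, 0, 0]},
  {"claw": -1, "slide": [-2.36, -3.75, 0], "rot": [0, 0, 0]},
  {"claw": -1, "slide": [-4.18, -0.92, 0.37], "rot": [0, 0, 0]},
  {"claw": -1, "slide": [-4.18, -0.92, 0.37], "rot": [0, 0, 0]},
  {"claw": -1, "slide": [-4.18, -0.92, 0.37], "rot": [0, 0, 0]},
  {"claw": -1, "slide": [-4.18, -0.92, 0.37], "rot": [0, 0, 0]},
  {"claw": -1, "slide": [-4.18, -0.92, 0.37], "rot": [0, 0, 0]},
  {"claw": -1, "slide": [-4.18, -0.92, 0.37], "rot": [0, 0, 0]},
  {"claw": -1, "slide": [-4.18, -0.92, 0.37], "rot": [0, 0, 0]},
  {"claw": -1, "slide": [-4.18, -0.92, 0.37], "rot": [0, 0, 0]},
  {"claw": -1, "slide": [0, 0, 1], "rot": [0, 0, 5.5]},
  {"claw": -1, "slide": [0, 0, 1], "rot": [0, 0, 5.5]},
], grip_force=60)

```text
t: 2.2
tcp_pos: [0.4468, 0.0899, 0.1816]
tool_rot: [-0.0, 0.767, -0.641, 0.0]
contact_force: [-0.4, -0.1, 0.0]
grip_width: 0.0855
```

```bash
cat > wr.py <<'E'
from h import *
from bench import ctrl,capture
import sys
def wrist(name,zmin=.003,minn=150,tol=.004):
    c=capture("wrist"); pickle.dump(c,open(f"pics/{name}.pkl","wb")); cv2.imwrite(f"pics/{name}.png",c["img"])
    rays,P=cloud(c)
    for k,m in objs(c).items():
        m=m&(c["depth"]>0)&(P[...,2]>zmin)&(P[...,2]<.25); m[230:]=False
        for mm,s,ce in comps(m,minn):
            p=P[mm]; zt=np.percentile(p[:,2],80); print(k,s[4],ce.round(),zt.round(4),rect(p[abs(p[:,2]-zt)<tol][:,:2]))
    return c,P
E
python3 - <<'E'
from wr import *
wrist("w2")
plan(ctrl.sense(),[(449,89,150,-80)])
E
```

```text
blue 4725 [477.  57.] 0.0363 (array([581.3, -88.8]), array([73.2, 53.1]), -2.3)
blue 9902 [440. 191.] 0.0125 (array([462.6, -96.9]), array([146.8,  88.1]), -79.7)
green 1698 [158.  12.] 0.0293 (array([559.5, 192.9]), array([69.3, 27.5]), -79.8)
light 590 [ 3. 57.] 0.0329 (array([510.2, 311.5]), array([83.1,  6.3]), -0.3)
light 2032 [260. 164.] 0.0273 (array([455.1,  86.4]), array([69.9, 23.9]), 9.6)
wood 1718 [258. 162.] 0.0112 (array([444. ,  85.7]), array([117.9,  46. ]), 10.3)
at [446.1  89.2 180.2] yaw -80.23 q6 87.7 w 85.5 F [ 0.1 -0.6 -3.1] t 2.2
(449, 89, 150, -80) slide [ 0.07 -0.28  3.02] rotz -0.23
```

View pics/w2.png

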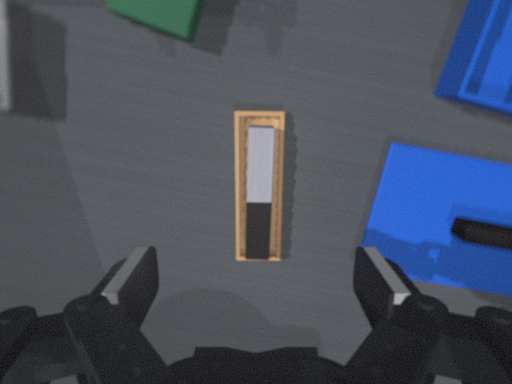

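The wrist view shows the master's steel at (260,164) and the grip at (258,230), in the cradle as expected. Next I descend, grip and check.

servo_tool([
  {"claw": -1, "slide": [0.42, -0.04, 4], "rot": [0, 0, 0]},
  {"claw": -1, "slide": [0, 0, 4], "rot": [0, 0, 0]},
  {"claw": -1, "slide": [0, 0, 4], "rot": [0, 0, 0]},
  {"claw": -1, "slide": [0, 0, 3], "rot": [0, 0, 0]},
  {"claw": -1, "slide": [0, 0, 1.6], "rot": [0, 0, 0]},
  {"claw": -1, "slide": [0, 0, 0], "rot": [0, 0, 0]},
  {"claw": 1, "slide": [0, 0, 0], "rot": [0, 0, 0]},
  {"claw": 1, "slide": [0, 0, 0], "rot": [0, 0, 0]},
  {"claw": 1, "slide": [0, 0, 0], "rot": [0, 0, 0]},
  {"claw": 1, "slide": [0, 0, 0], "rot": [0, 0, 0]},
  {"claw": 1, "slide": [0, 0, 0], "rot": [0, 0, 0]},
  {"claw": 1, "slide": [0, 0, 0], "rot": [0, 0, 0]},
  {"claw": 1, "slide": [0, 0, 0], "rot": [0, 0, 0]},
  {"claw": 1, "slide": [0, 0, 0], "rot": [0, 0, 0]},
], grip_force=60)

```text
t: 3.65
tcp_pos: [0.4487, 0.0845, 0.0167]
tool_rot: [-0.001, 0.767, -0.641, 0.001]
contact_force: [-1.9, -0.2, 20.1]
grip_width: 0.0224
```

servo_tool([
  {"claw": 1, "slide": [0, 0, -2], "rot": [0, 0, 0]},
  {"claw": 1, "slide": [0, 0, -5], "rot": [0, 0, 0]},
  {"claw": 1, "slide": [0, 0, -5], "rot": [0, 0, 0]},
  {"claw": 1, "slide": [-2.64, -2.52, -1.5], "rot": [0, 0, 0]},
  {"claw": 1, "slide": [-2.64, -2.52, 0], "rot": [0, 0, 0]},
  {"claw": 1, "slide": [-2.64, -2.52, 0], "rot": [0, 0, 0]},
  {"claw": 1, "slide": [-2.64, -2.52, 0], "rot": [0, 0, 0]},
  {"claw": 1, "slide": [0, 0, 0], "rot": [0, 0, -8.1]},
  {"claw": 1, "slide": [0, 0, 0], "rot": [0, 0, -8.1]},
  {"claw": 1, "slide": [0, 0, 0], "rot": [0, 0, -8.1]},
  {"claw": 1, "slide": [0, 0, 0], "rot": [0, 0, -8.1]},
  {"claw": 1, "slide": [0, 0, 0], "rot": [0, 0, -8.1]},
  {"claw": 1, "slide": [0, 0, 0], "rot": [0, 0, -8.1]},
  {"claw": 1, "slide": [0, 0, 0], "rot": [0, 0, -8.1]},
  {"claw": 1, "slide": [0, 0, 0], "rot": [0, 0, -8.1]},
  {"claw": 1, "slide": [0, 0, 0], "rot": [0, 0, -8.1]},
  {"claw": 1, "slide": [0, 0, 0], "rot": [0, 0, -8.1]},
  {"claw": 1, "slide": [0, 0, 0], "rot": [0, 0, -8.1]},
  {"claw": 1, "slide": [0, 0, 0], "rot": [0, 0, -8.1]},
  {"claw": 1, "slide": [0, 0, 0], "rot": [0, 0, -8.1]},
])

```text
t: 5.65
tcp_pos: [0.5282, 0.2061, 0.1508]
tool_rot: [-0.0, 0.975, 0.224, -0.0]
contact_force: [0.7, -0.3, -2.4]
grip_width: 0.0222
```

servo_tool([
  {"claw": 1, "slide": [0, 0, 0], "rot": [0, 0, -8.1]},
  {"claw": 1, "slide": [0, 0, 0], "rot": [0, 0, -8.1]},
  {"claw": 1, "slide": [0, 0, 0], "rot": [0, 0, -8.1]},
  {"claw": 1, "slide": [0, 0, 0], "rot": [0, 0, -8.1]},
  {"claw": 1, "slide": [0, 0, 0], "rot": [0, 0, -8.1]},
  {"claw": 1, "slide": [0, 0, 0], "rot": [0, 0, -8.1]},
  {"claw": 1, "slide": [0, 0, 0], "rot": [0, 0, -8.0]},
  {"claw": 1, "slide": [0, 0, 0], "rot": [0, 0, 0]},
])

```text
t: 6.45
tcp_pos: [0.5282, 0.2061, 0.1508]
tool_rot: [-0.0, 0.753, 0.658, -0.0]
contact_force: [-0.5, 0.1, -3.1]
grip_width: 0.0219
```

Run:
```python
from wr import *
c,P=wrist("w3")
plan(ctrl.sense(),[(530,205,150,82)])
for n in ["side","scene"]:
    c=capture(n); pickle.dump(c,open(f"pics/{n}1.pkl","wb")); cv2.imwrite(f"pics/{n}1.png",cv2.resize(c["img"][150:330,120:360],None,fx=3,fy=3))
```

```text
green 4402 [455. 105.] 0.0358 (array([486., 363.]), array([81.1, 31.7]), -88.2)
light 2766 [408. 141.] 0.0332 (array([506.3, 358. ]), array([97.5, 87.8]), -88.7)
light 2574 [484. 156.] 0.0545 (array([526.8, 363. ]), array([27. , 26.3]), 18.3)
light 3413 [257. 199.] 0.1612 (array([499.4, 209.9]), array([26.8, 23.7]), -9.0)
wood 5939 [90. 81.] 0.0107 (array([431. ,  83.4]), array([143.7,  47.6]), 10.2)
at [528.3 206.1 150.8] yaw 81.98 q6 -63.7 w 21.9 F [-0.6  0.6 -3.1] t 6.5
(530, 205, 150, 82) slide [-0.09  0.19  0.08] rotz -0.02
```

View pics/side1.png

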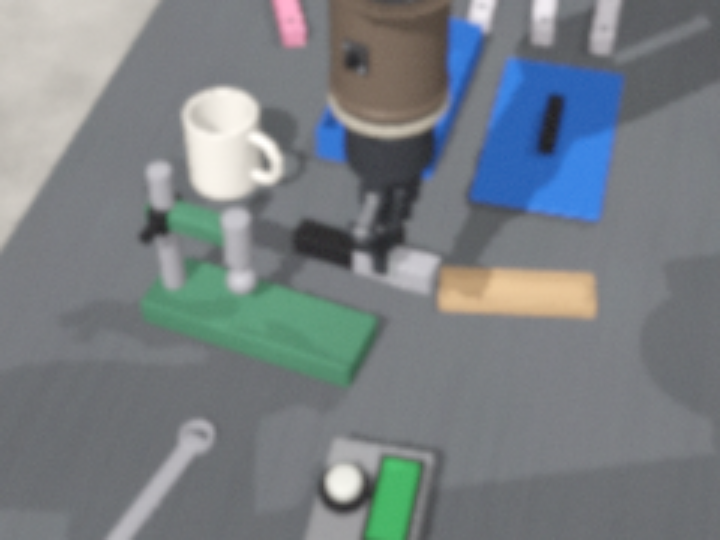

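View pics/w3.png

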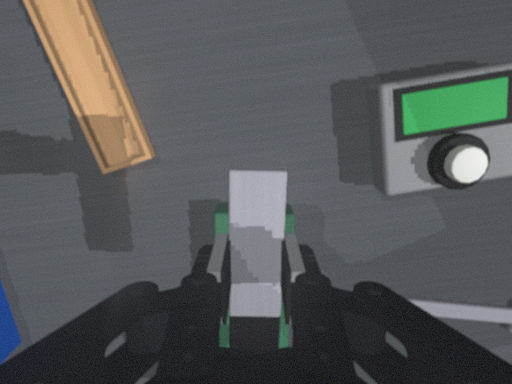

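The side crop shows the master level in the gripper, pointing at the comparator. The wrist view shows it centred on the green base, with the button at (466,163). I lower it and slide it in.

servo_tool([
  {"claw": 1, "slide": [0, 0, 4], "rot": [0, 0, 0]},
  {"claw": 1, "slide": [0, 0, 4], "rot": [0, 0, 0]},
  {"claw": 1, "slide": [0, 0, 2.0], "rot": [0, 0, 0]},
  {"claw": 1, "slide": [0, 0, 0.7], "rot": [0, 0, 0]},
  {"claw": 1, "slide": [0, 1.5, 0], "rot": [0, 0, 0]},
  {"claw": 1, "slide": [0, 1.5, 0], "rot": [0, 0, 0]},
  {"claw": 1, "slide": [0, 1, 0], "rot": [0, 0, 0]},
  {"claw": 1, "slide": [0, 1, 0], "rot": [0, 0, 0]},
  {"claw": 1, "slide": [0, 1, 0], "rot": [0, 0, 0]},
  {"claw": 1, "slide": [0, 1, 0], "rot": [0, 0, 0]},
  {"claw": 1, "slide": [0, 1, 0], "rot": [0, 0, 0]},
  {"claw": 1, "slide": [0, 1, 0], "rot": [0, 0, 0]},
  {"claw": 1, "slide": [0, 0, 0.05], "rot": [0, 0, 0]},
  {"claw": 1, "slide": [0, 0, 0], "rot": [0, 0, 0]},
])

```text
t: 8.0
tcp_pos: [0.6177, 0.1938, 0.043]
tool_rot: [-0.0, 0.754, 0.657, -0.0]
contact_force: [-0.1, -0.1, -4.8]
grip_width: 0.0219
```

Run:
```python
from wr import *
plan(ctrl.sense(),[(617,192.9,43,82)])
c=capture("side"); pickle.dump(c,open("pics/side2.pkl","wb")); cv2.imwrite("pics/side2.png",cv2.resize(c["img"][180:300,130:290],None,fx=5,fy=5))
```

```text
at [617.7 193.8  43. ] yaw 82.13 q6 -67.4 w 21.9 F [-0.1 -0.1 -4.8] t 8.0
(617, 192.9, 43, 82) slide [-0.1  -0.06 -0.  ] rotz 0.13
```

View pics/side2.png

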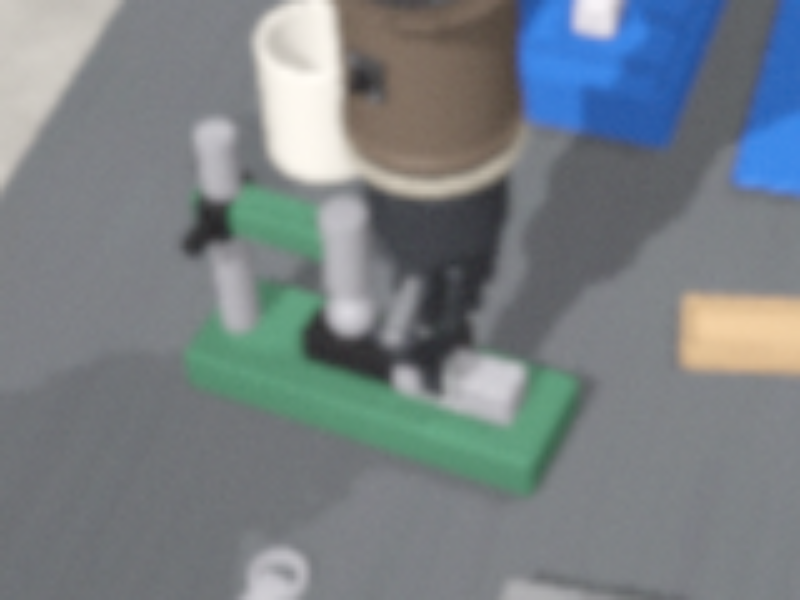

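The side view shows the bar's black end under the ball, lying on the anvil. I release it and push the button at about (528.5, 363).

servo_tool([
  {"claw": -1, "slide": [0, 0, 0], "rot": [0, 0, 0]},
  {"claw": -1, "slide": [0, 0, 0], "rot": [0, 0, 0]},
  {"claw": -1, "slide": [0, 0, 0], "rot": [0, 0, 0]},
  {"claw": -1, "slide": [0, 0, 0], "rot": [0, 0, 0]},
  {"claw": -1, "slide": [0, 0, -2], "rot": [0, 0, 0]},
  {"claw": -1, "slide": [0, 0, -4], "rot": [0, 0, 0]},
  {"claw": -1, "slide": [0, 0, -4], "rot": [0, 0, 0]},
  {"claw": 1, "slide": [3.11, -2.23, 0], "rot": [0, 0, 0]},
  {"claw": 1, "slide": [3.11, -2.23, 0], "rot": [0, 0, 0]},
  {"claw": 1, "slide": [3.11, -2.23, 0], "rot": [0, 0, 0]},
  {"claw": 1, "slide": [3.11, -2.23, 0], "rot": [0, 0, 0]},
  {"claw": 1, "slide": [3.11, -2.23, 0], "rot": [0, 0, 0]},
  {"claw": 1, "slide": [0, 0, 4], "rot": [0, 0, 0]},
  {"claw": 1, "slide": [0, 0, 4], "rot": [0, 0, 0]},
  {"claw": 1, "slide": [0, 0, 0.8], "rot": [0, 0, 0]},
  {"claw": 1, "slide": [0, 0, 0.4], "rot": [0, 0, 0]},
  {"claw": 1, "slide": [0, 0, 0.3], "rot": [0, 0, 0]},
  {"claw": 1, "slide": [0, 0, 0], "rot": [0, 0, 0]},
  {"claw": 1, "slide": [0, 0, 0], "rot": [0, 0, 0]},
])

```text
t: 9.95
tcp_pos: [0.5295, 0.3634, 0.0503]
tool_rot: [0.0, 0.754, 0.657, 0.001]
contact_force: [-2.3, -0.3, 3.6]
grip_width: 0.0001
```

servo_tool([
  {"claw": 1, "slide": [0, 0, 0.2], "rot": [0, 0, 0]},
  {"claw": 1, "slide": [0, 0, 0.2], "rot": [0, 0, 0]},
  {"claw": 1, "slide": [0, 0, 0.1], "rot": [0, 0, 0]},
  {"claw": 1, "slide": [0, 0, 0], "rot": [0, 0, 0]},
])

```text
t: 10.35
tcp_pos: [0.53, 0.3637, 0.0487]
tool_rot: [0.0, 0.754, 0.657, 0.002]
contact_force: [-17.9, -11.0, 67.2]
grip_width: 0.0001
```

servo_tool([
  {"claw": 1, "slide": [0, 0, -2], "rot": [0, 0, 0]},
  {"claw": 1, "slide": [0, 0, -4], "rot": [0, 0, 0]},
  {"claw": 1, "slide": [0, 0, -3.5], "rot": [0, 0, 0]},
  {"claw": -1, "slide": [-3.12, 2.2, 0], "rot": [0, 0, 0]},
  {"claw": -1, "slide": [-3.12, 2.2, 0], "rot": [0, 0, 0]},
  {"claw": -1, "slide": [-3.12, 2.2, 0], "rot": [0, 0, 0]},
  {"claw": -1, "slide": [-3.12, 2.2, 0], "rot": [0, 0, 0]},
  {"claw": -1, "slide": [-3.12, 2.2, 0], "rot": [0, 0, 0]},
  {"claw": -1, "slide": [0, 0, 0], "rot": [0, 0, 0]},
  {"claw": -1, "slide": [0, 0, 0], "rot": [0, 0, 0]},
])

```text
t: 11.35
tcp_pos: [0.6171, 0.1927, 0.1393]
tool_rot: [0.0, 0.755, 0.656, 0.001]
contact_force: [-0.8, -0.8, 0.4]
grip_width: 0.0851
```

Run:
```python
from wr import *
wrist("w4")
plan(ctrl.sense(),[(617,192.9,43,82)])
c=capture("side");rays,P=cloud(c)
m=objs(c)["light"]&(abs(P[...,2]-.053)<.006)&(P[...,0]>.55)&(P[...,0]<.72)&(P[...,1]>.13)&(P[...,1]<.25)
for mm,s,ce in comps(m,10): print("steel",s[4],rect(P[mm][:,:2]),P[mm][:,2].mean())
```

```text
green 1956 [261. 122.] 0.0293 (array([574.7, 197.4]), array([67.6, 43.3]), 81.4)
green 263 [293. 196.] 0.0291 (array([626. , 219.3]), array([61. ,  8.6]), -8.9)
light 2641 [427.  41.] 0.0333 (array([524.9, 333.2]), array([50.1, 45.5]), 1.5)
light 1020 [500.  27.] 0.0551 (array([527.8, 358.7]), array([27.1, 17.6]), 5.1)
light 3191 [258. 183.] 0.0533 (array([608.5, 194.2]), array([68.3, 23.8]), -8.0)
light 1114 [440. 223.] 0.0064 (array([678.2, 360.5]), array([112. ,  19.6]), 79.8)
wood 2346 [98. 30.] 0.0109 (array([479.3,  92.6]), array([47.4, 47. ]), -80.1)
at [616.5 193.6 139.1] yaw 82.08 q6 -67.4 w 85.4 F [-0.6  0.8  0.1] t 11.4
(617, 192.9, 43, 82) slide [-0.06  0.05  9.61] rotz 0.08
steel 197 (array([613.3, 197. ]), array([72.7, 27.8]), -6.6) 0.05230357791757468
```

View pics/w4.png

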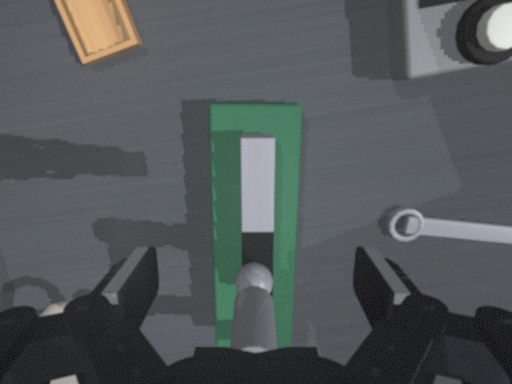

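The wrist view shows the master flat on the anvil, with its black end under the ball at (255,278). I regrip it and pull it out.

servo_tool([
  {"claw": -1, "slide": [-0.06, 0.05, 4], "rot": [0, 0, 0]},
  {"claw": -1, "slide": [0, 0, 4], "rot": [0, 0, 0]},
  {"claw": -1, "slide": [0, 0, 1.6], "rot": [0, 0, 0]},
  {"claw": 1, "slide": [0, 0, 0], "rot": [0, 0, 0]},
  {"claw": 1, "slide": [0, 0, 0], "rot": [0, 0, 0]},
  {"claw": 1, "slide": [0, 0, 0], "rot": [0, 0, 0]},
  {"claw": 1, "slide": [0, 0, 0], "rot": [0, 0, 0]},
  {"claw": 1, "slide": [0, 0, 0], "rot": [0, 0, 0]},
  {"claw": 1, "slide": [0, 0, 0], "rot": [0, 0, 0]},
  {"claw": 1, "slide": [0, -1, -0.05], "rot": [0, 0, 0]},
  {"claw": 1, "slide": [0, -1.5, -0.05], "rot": [0, 0, 0]},
  {"claw": 1, "slide": [0, -1.5, 0], "rot": [0, 0, 0]},
  {"claw": 1, "slide": [0, -2.5, 0], "rot": [0, 0, 0]},
  {"claw": 1, "slide": [0, -2.5, -1], "rot": [0, 0, 0]},
  {"claw": 1, "slide": [0, 0, -4], "rot": [0, 0, 0]},
  {"claw": 1, "slide": [0, 0, -4], "rot": [0, 0, 0]},
  {"claw": 1, "slide": [0, 0, -1.5], "rot": [0, 0, 0]},
])

```text
t: 13.15
tcp_pos: [0.5281, 0.2058, 0.152]
tool_rot: [0.001, 0.754, 0.657, 0.002]
contact_force: [-0.1, 0.5, -4.1]
grip_width: 0.0222
```

servo_tool([
  {"claw": 1, "slide": [0, 0, 0], "rot": [0, 0, 8.1]},
  {"claw": 1, "slide": [0, 0, 0], "rot": [0, 0, 8.1]},
  {"claw": 1, "slide": [0, 0, 0], "rot": [0, 0, 8.1]},
  {"claw": 1, "slide": [0, 0, 0], "rot": [0, 0, 8.1]},
  {"claw": 1, "slide": [0, 0, 0], "rot": [0, 0, 8.1]},
  {"claw": 1, "slide": [0, 0, 0], "rot": [0, 0, 8.1]},
  {"claw": 1, "slide": [0, 0, 0], "rot": [0, 0, 8.1]},
  {"claw": 1, "slide": [0, 0, 0], "rot": [0, 0, 8.1]},
  {"claw": 1, "slide": [0, 0, 0], "rot": [0, 0, 8.1]},
  {"claw": 1, "slide": [0, 0, 0], "rot": [0, 0, 8.1]},
  {"claw": 1, "slide": [0, 0, 0], "rot": [0, 0, 8.1]},
  {"claw": 1, "slide": [0, 0, 0], "rot": [0, 0, 8.1]},
  {"claw": 1, "slide": [0, 0, 0], "rot": [0, 0, 8.1]},
  {"claw": 1, "slide": [0, 0, 0], "rot": [0, 0, 8.1]},
  {"claw": 1, "slide": [0, 0, 0], "rot": [0, 0, 8.1]},
  {"claw": 1, "slide": [0, 0, 0], "rot": [0, 0, 8.1]},
  {"claw": 1, "slide": [0, 0, 0], "rot": [0, 0, 8.1]},
  {"claw": 1, "slide": [0, 0, 0], "rot": [0, 0, 8.1]},
  {"claw": 1, "slide": [0, 0, 0], "rot": [0, 0, 8.1]},
  {"claw": 1, "slide": [0, 0, 0], "rot": [0, 0, 8.1]},
])

```text
t: 15.15
tcp_pos: [0.5267, 0.2051, 0.1484]
tool_rot: [0.0, 0.765, -0.644, -0.0]
contact_force: [0.4, -0.1, -2.7]
grip_width: 0.0223
```

Run:
```python
from wr import *
wrist("w5")
plan(ctrl.sense(),[(450.6,86.8,150,-80)])
c=capture("scene");rays,P=cloud(c)
m=objs(c)["wood"]&(abs(P[...,2]-.01)<.006)&(P[...,0]>.3)&(P[...,0]<.6)&(P[...,1]>.0)&(P[...,1]<.2)
for mm,s,ce in comps(m,20): print("wood",s[4],rect(P[mm][:,:2]))
```

```text
green 12642 [298.  73.] 0.0294 (array([616.2, 189.6]), array([125. ,  67.9]), -9.3)
green 3824 [ 55. 199.] 0.0357 (array([487.8, 363.1]), array([81.1, 34.3]), -88.9)
light 2447 [ 25. 146.] 0.0545 (array([528.4, 363.1]), array([26.4, 26. ]), -13.4)
light 2269 [107. 161.] 0.0331 (array([510.3, 331. ]), array([83.3, 41.6]), 1.3)
light 3465 [255. 198.] 0.1578 (array([554.8, 209.5]), array([27.8, 23.8]), 10.2)
wood 390 [366. 225.] 0.011 (array([499.6,  96.2]), array([46.5,  6.4]), -79.6)
at [526.7 205.2 148.4] yaw -80.75 q6 99.0 w 22.4 F [-0.1  1.1 -2.9] t 15.2
(450.6, 86.8, 150, -80) slide [10.46  9.42 -0.16] rotz -0.75
wood 283 (array([427.2,  83.8]), array([162.8,  47.4]), 10.9)
```

servo_tool([
  {"claw": 1, "slide": [2.61, 2.38, 0], "rot": [0, 0, 0]},
  {"claw": 1, "slide": [2.61, 2.38, 0], "rot": [0, 0, 0]},
  {"claw": 1, "slide": [2.61, 2.38, 0], "rot": [0, 0, 0]},
  {"claw": 1, "slide": [2.61, 2.38, 0], "rot": [0, 0, -1]},
  {"claw": 1, "slide": [0, 0, 3], "rot": [0, 0, 0]},
  {"claw": 1, "slide": [0, 0, 4], "rot": [0, 0, 0]},
  {"claw": 1, "slide": [0, 0, 2], "rot": [0, 0, 0]},
  {"claw": 1, "slide": [0, 0, 0], "rot": [0, 0, 0]},
])

```text
t: 16.05
tcp_pos: [0.4502, 0.0854, 0.0564]
tool_rot: [0.001, 0.774, -0.634, -0.001]
contact_force: [0.6, -0.5, -3.0]
grip_width: 0.0221
```

Run:
```python
from wr import *
wrist("w6")
plan(ctrl.sense(),[(449.7,86.8,18,-80)])
```

```text
blue 2694 [482. 207.] 0.0123 (array([484.3, -46.9]), array([38.4, 32.5]), -76.8)
light 3538 [255. 198.] 0.0657 (array([478.2,  90.4]), array([27.7, 24.1]), 11.2)
wood 2548 [249. 163.] 0.0112 (array([471.6,  90.9]), array([62.1, 46.3]), 10.6)
at [451.1  85.6  57.7] yaw -78.67 q6 85.6 w 22.1 F [ 0.9 -0.3 -2. ] t 16.1
(449.7, 86.8, 18, -80) slide [-0.15  0.11  3.97] rotz 1.33
```

View pics/w6.png

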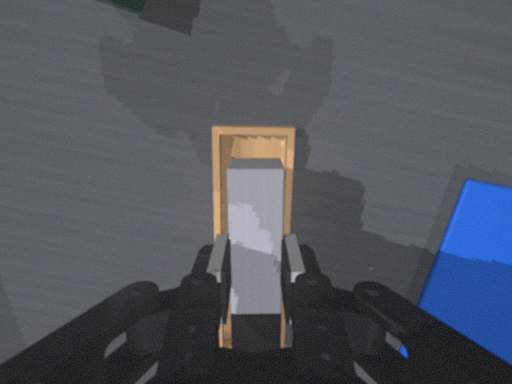

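The wrist view shows the bar over the recess, about 1.5 mm off to one side. I correct that, lower it and release.

servo_tool([
  {"claw": 1, "slide": [-0.15, 0.08, 1], "rot": [0, 0, 0.7]},
  {"claw": 1, "slide": [0, 0, 1.5], "rot": [0, 0, 0]},
  {"claw": 1, "slide": [0, 0, 1.0], "rot": [0, 0, 0]},
  {"claw": 1, "slide": [0, 0, 0.5], "rot": [0, 0, 0]},
  {"claw": 1, "slide": [0, 0, 0], "rot": [0, 0, 0]},
  {"claw": -1, "slide": [0, 0, 0], "rot": [0, 0, 0]},
  {"claw": -1, "slide": [0, 0, 0], "rot": [0, 0, 0]},
  {"claw": -1, "slide": [0, 0, 0], "rot": [0, 0, 0]},
  {"claw": -1, "slide": [0, 0, 0], "rot": [0, 0, 0]},
  {"claw": -1, "slide": [0, 0, -3], "rot": [0, 0, 0]},
  {"claw": -1, "slide": [0, 0, -5], "rot": [0, 0, 0]},
  {"claw": -1, "slide": [0, 0, -5], "rot": [0, 0, 0]},
  {"claw": -1, "slide": [0, 0, -5], "rot": [0, 0, 0]},
])

```text
t: 17.4
tcp_pos: [0.4504, 0.0869, 0.2002]
tool_rot: [0.0, 0.769, -0.64, -0.0]
contact_force: [1.4, 0.4, 0.6]
grip_width: 0.0854
```

Run:
```python
from wr import *
wrist("w7")
s=ctrl.sense()
plan(s,[(619.3,-172,200,-80),(619.3,-172,60,-2)])
for n in ["side","scene"]:
    c=capture(n);rays,P=cloud(c); pickle.dump(c,open(f"pics/{n}3.pkl","wb"))
    for k in ("light","blue"):
      m=objs(c)[k]&(c["depth"]>0)&(P[...,2]>.006)&(P[...,2]<.05)&(P[...,0]>.3)&(P[...,0]<.75)&(P[...,1]>-.5)&(P[...,1]<.13)
      for mm,s,ce in comps(m,100):
        p=P[mm];zt=np.percentile(p[:,2],90);print(n,k,s[4],zt.round(3),rect(p[abs(p[:,2]-zt)<.006][:,:2]))
```

```text
blue 5400 [472.  61.] 0.035 (array([ 585.1, -100. ]), array([81.7, 74.8]), -2.8)
blue 10253 [434. 190.] 0.0126 (array([ 461.8, -108. ]), array([165.,  93.]), -80.4)
green 2173 [156.  16.] 0.0294 (array([571.5, 197.5]), array([68.2, 37. ]), 81.4)
light 627 [ 5. 42.] 0.0333 (array([513.2, 319.4]), array([74.6, 11. ]), -0.2)
light 1871 [255. 160.] 0.0273 (array([457.3,  87.5]), array([72.5, 23.9]), 10.0)
wood 1686 [255. 165.] 0.0113 (array([442. ,  85.3]), array([122. ,  46.1]), 10.4)
at [453.8  87.4 207.2] yaw -79.55 q6 86.7 w 85.3 F [ 6.3  1.3 10.5] t 17.4
(619.3, -172, 200, -80) slide [ 28.51 -11.57   0.72] rotz 0.45
(619.3, -172, 60, -2) slide [ 0. -0. 14.] rotz -78
side light 174 0.043 (array([ 686.5, -385.2]), array([62. , 29.8]), 19.5)
side light 135 0.024 (array([ 398.6, -377.5]), array([117.1,  23.3]), -89.2)
side light 208 0.038 (array([ 620.7, -198.6]), array([113.9,  24.4]), -90.0)
side light 136 0.045 (array([724.7,  11.8]), array([42.2, 40.9]), -34.0)
side light 252 0.028 (array([459.1,  90.7]), array([71.3, 30. ]), 9.0)
side blue 972 0.037 (array([ 607.6, -180.1]), array([244.5, 129.5]), 87.1)
side blue 1497 0.014 (array([ 432.3, -151.7]), array([247.5, 135.6]), -89.4)
scene light 241 0.027 (array([ 397.9, -379.9]), array([109.5,  28.9]), -88.5)
scene light 149 0.032 (array([458.1,  87.6]), array([70.8, 25.2]), 11.0)
scene light 260 0.027 (array([ 474.4, -381.5]), array([108. ,  30.9]), -84.7)
scene light 277 0.027 (array([ 577.7, -413.7]), array([108.5,  27.6]), -89.4)
scene light 289 0.041 (array([ 619.8, -200.2]), array([108.2,  27.3]), 89.8)
scene light 187 0.044 (array([ 707.5, -396.8]), array([60.1, 26.3]), -64.5)
scene light 136 0.045 (array([738.7, -12.9]), array([57.8, 20.1]), 87.8)
scene blue 1816 0.018 (array([ 432.9, -153.7]), array([245.3, 140.4]), -89.6)
scene blue 1229 0.04 (array([ 607.8, -182.8]), array([237.6, 134.4]), 86.8)
```

The master is back in its cradle with its top at 27.3 mm. One bar was knocked to about (578,-414). Next is the stray bar.

servo_tool([
  {"claw": -1, "slide": [3.6, -1.45, 0], "rot": [0, 0, 0]},
  {"claw": -1, "slide": [3.6, -1.45, 0], "rot": [0, 0, 0]},
  {"claw": -1, "slide": [3.6, -1.45, 0], "rot": [0, 0, 0]},
  {"claw": -1, "slide": [3.6, -1.45, 0], "rot": [0, 0, 0]},
  {"claw": -1, "slide": [3.6, -1.45, 0], "rot": [0, 0, 0]},
  {"claw": -1, "slide": [3.6, -1.45, 0], "rot": [0, 0, 0]},
  {"claw": -1, "slide": [3.6, -1.45, 0], "rot": [0, 0, 0]},
  {"claw": -0.2, "slide": [3.6, -1.45, 0], "rot": [0, 0, 0]},
  {"claw": -0.2, "slide": [0, 0, 0.8], "rot": [0, 0, -7.85]},
  {"claw": -0.2, "slide": [0, 0, 0.8], "rot": [0, 0, -7.85]},
  {"claw": -0.2, "slide": [0, 0, 0.8], "rot": [0, 0, -7.85]},
  {"claw": -0.2, "slide": [0, 0, 0.8], "rot": [0, 0, -7.85]},
  {"claw": -0.2, "slide": [0, 0, 0.8], "rot": [0, 0, -7.85]},
  {"claw": -0.2, "slide": [0, 0, 0.8], "rot": [0, 0, -7.85]},
  {"claw": -0.2, "slide": [0, 0, 0.8], "rot": [0, 0, -7.85]},
  {"claw": -0.2, "slide": [0, 0, 0.8], "rot": [0, 0, -7.85]},
  {"claw": -0.2, "slide": [0, 0, 0.8], "rot": [0, 0, -7.85]},
  {"claw": -0.2, "slide": [0, 0, 0.8], "rot": [0, 0, -7.85]},
])

```text
t: 19.35
tcp_pos: [0.6164, -0.1749, 0.1163]
tool_rot: [-0.0, 1.0, -0.006, -0.001]
contact_force: [-0.4, 0.1, 0.9]
grip_width: 0.0515
```

Run:
```python
from wr import *
c,P=wrist("w8"); 
m=(abs(P[...,2]-.04)<.005)&objs(c)["blue"]; print("rim",rect(P[m][:,:2]))
plan(ctrl.sense(),[(620,-174.5,26,-1)])
```

```text
blue 19424 [ 51. 115.] 0.0124 (array([ 455.7, -124.1]), array([165.5,  89.5]), 89.1)
blue 17572 [238. 119.] 0.0377 (array([ 607.7, -132.5]), array([135.3, 130.4]), 88.0)
blue 197 [249.  80.] 0.0038 (array([614.1, -95.2]), array([24.3, 22.1]), -89.7)
blue 170 [300.  91.] 0.0038 (array([ 651.2, -102.3]), array([19.3, 15.7]), 13.0)
blue 306 [270. 106.] 0.0038 (array([ 628.1, -114.4]), array([41.6, 15.6]), -39.3)
light 2515 [258. 191.] 0.0373 (array([ 617.5, -172.3]), array([52.5, 24. ]), -89.7)
rim (array([ 551.8, -181.3]), array([237.9, 237.8]), 87.3)
at [ 615.7 -174.7  115. ] yaw -0.2 q6 -18.4 w 51.1 F [-0.5  0.5 -1.2] t 19.4
(620, -174.5, 26, -1) slide [ 0.43 -0.02  8.9 ] rotz 0.8
```

View pics/w8.png

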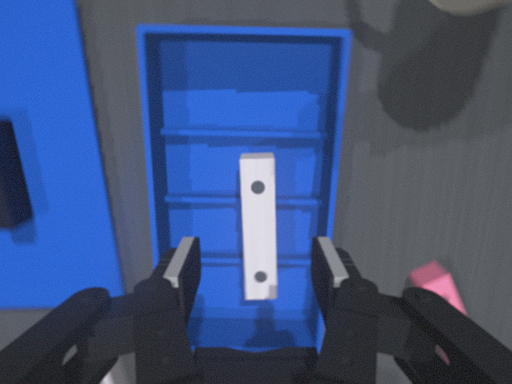

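The wrist view shows the stray at (258,225) across the ribs, centred between the fingers, with its near end at row 155. I grip it off-centre and lift it.

servo_tool([
  {"claw": -0.2, "slide": [0.25, 0, 4], "rot": [0, 0, 0]},
  {"claw": -0.2, "slide": [0, 0, 3], "rot": [0, 0, 0]},
  {"claw": -0.2, "slide": [0, 0, 1.8], "rot": [0, 0, 0]},
  {"claw": 1, "slide": [0, 0, 0], "rot": [0, 0, 0]},
  {"claw": 1, "slide": [0, 0, 0], "rot": [0, 0, 0]},
  {"claw": 1, "slide": [0, 0, 0], "rot": [0, 0, 0]},
  {"claw": 1, "slide": [0, 0, 0], "rot": [0, 0, 0]},
  {"claw": 1, "slide": [0, 0, 0], "rot": [0, 0, 0]},
  {"claw": 1, "slide": [0, 0, -2], "rot": [0, 0, 0]},
  {"claw": 1, "slide": [0, 0, -4], "rot": [0, 0, 0]},
  {"claw": 1, "slide": [0, 0, -4], "rot": [0, 0, 0]},
  {"claw": 1, "slide": [0, 0, -3], "rot": [0, 0, 0]},
  {"claw": 1, "slide": [0, 0, 0], "rot": [0, 0, 0]},
], grip_force=80)

```text
t: 20.7
tcp_pos: [0.6223, -0.1761, 0.1653]
tool_rot: [0.001, 1.0, -0.009, 0.004]
contact_force: [0.3, 0.1, -2.3]
grip_width: 0.0208
```

Run:
```python
from wr import *
wrist("w9")
plan(ctrl.sense(),[(580,0,150,0),(529,205.6,150,0),(529,205.6,150,82)])
```

```text
blue 22125 [ 60. 116.] 0.0124 (array([ 439.5, -129.2]), array([196.6, 123.7]), 88.9)
blue 12954 [229. 125.] 0.0379 (array([ 607.4, -143.5]), array([157.3, 130.4]), 87.2)
blue 193 [259. 101.] 0.0037 (array([ 628.5, -113.4]), array([28.1, 20.7]), -41.1)
light 2421 [255. 207.] 0.1724 (array([ 622.1, -154.9]), array([23.4, 15.5]), -0.3)
at [ 621.1 -175.7  162.9] yaw -1.06 q6 -17.4 w 21.6 F [-0.5  0.5 -2.4] t 20.8
(580, 0, 150, 0) slide [ -4.44 -17.49   1.29] rotz -1.06
(529, 205.6, 150, 0) slide [ -5.1  -20.56  -0.  ] rotz 0
(529, 205.6, 150, 82) slide [ 0.  0. -0.] rotz -82
```

servo_tool([
  {"claw": 1, "slide": [-1.11, -4.37, 0.32], "rot": [0, 0, 0]},
  {"claw": 1, "slide": [-1.11, -4.37, 0.32], "rot": [0, 0, 0]},
  {"claw": 1, "slide": [-1.11, -4.37, 0.32], "rot": [0, 0, 0]},
  {"claw": 1, "slide": [-1.11, -4.37, 0.32], "rot": [0, 0, 0]},
  {"claw": 1, "slide": [-1.02, -4.11, 0], "rot": [0, 0, 0]},
  {"claw": 1, "slide": [-1.02, -4.11, 0], "rot": [0, 0, 0]},
  {"claw": 1, "slide": [-1.02, -4.11, 0], "rot": [0, 0, 0]},
  {"claw": 1, "slide": [-1.02, -4.11, 0], "rot": [0, 0, 0]},
  {"claw": 1, "slide": [-1.02, -4.11, 0], "rot": [0, 0, 0]},
  {"claw": 1, "slide": [0, 0, 0], "rot": [0, 0, -8.3]},
  {"claw": 1, "slide": [0, 0, 0], "rot": [0, 0, -8.3]},
  {"claw": 1, "slide": [0, 0, 0], "rot": [0, 0, -8.3]},
  {"claw": 1, "slide": [0, 0, 0], "rot": [0, 0, -8.3]},
  {"claw": 1, "slide": [0, 0, 0], "rot": [0, 0, -8.3]},
  {"claw": 1, "slide": [0, 0, 0], "rot": [0, 0, -8.3]},
  {"claw": 1, "slide": [0, 0, 0], "rot": [0, 0, -8.3]},
  {"claw": 1, "slide": [0, 0, 0], "rot": [0, 0, -8.3]},
  {"claw": 1, "slide": [0, 0, 0], "rot": [0, 0, -8.3]},
  {"claw": 1, "slide": [0, 0, 0], "rot": [0, 0, -8.3]},
])

```text
t: 22.65
tcp_pos: [0.5306, 0.2065, 0.1463]
tool_rot: [-0.0, 0.753, 0.658, -0.001]
contact_force: [-0.0, 1.1, -1.7]
grip_width: 0.0213
```

Run:
```python
from wr import *
wrist("w10")
plan(ctrl.sense(),[(528.3,206.1,150,82),(528.3,206.1,45.5,82)])
c=capture("side"); rays,P=cloud(c)
m=objs(c)["light"]&(P[...,2]>.1)&(P[...,2]<.2)&(P[...,0]>.45)&(P[...,0]<.64)&(P[...,1]>.13)&(P[...,1]<.25)
for mm,s,ce in comps(m,10): p=P[mm]; print(s[4],p.mean(0).round(3),p.min(0).round(3),p.max(0).round(3))
```

```text
green 4967 [457.  99.] 0.0357 (array([482.9, 361.9]), array([80.6, 33.9]), -86.5)
light 3557 [ 93. 113.] 0.0273 (array([458.4,  88. ]), array([68.7, 25.2]), 10.7)
light 2470 [401. 149.] 0.0332 (array([505.2, 328.1]), array([87.1, 38. ]), 3.7)
light 2513 [486. 151.] 0.0545 (array([526.5, 363.5]), array([26.4, 26.1]), 2.5)
light 2482 [255. 207.] 0.1533 (array([508.5, 208.6]), array([24.1, 15.7]), 82.9)
wood 2527 [108.  81.] 0.0112 (array([437.9,  84.8]), array([129.4,  47.6]), 10.2)
at [530.6 206.4 146.2] yaw 82.86 q6 -64.6 w 21.2 F [-0.4  1.  -2.5] t 22.7
(528.3, 206.1, 150, 82) slide [-0.06 -0.22 -0.38] rotz 0.86
(528.3, 206.1, 45.5, 82) slide [ 0.    0.   10.45] rotz 0
429 [0.558 0.212 0.147] [0.503 0.187 0.128] [0.613 0.249 0.198]
```

servo_tool([
  {"claw": 1, "slide": [-0.07, 0, 4], "rot": [0, 0, 0.8]},
  {"claw": 1, "slide": [0, 0, 4], "rot": [0, 0, 0]},
  {"claw": 1, "slide": [0, 0, 1.5], "rot": [0, 0, 0]},
  {"claw": 1, "slide": [0, 0, 0.4], "rot": [0, 0, 0]},
  {"claw": 1, "slide": [0, 1.5, 0], "rot": [0, 0, 0]},
  {"claw": 1, "slide": [0, 1.5, 0], "rot": [0, 0, 0]},
  {"claw": 1, "slide": [0, 1, 0], "rot": [0, 0, 0]},
  {"claw": 1, "slide": [0, 1, 0], "rot": [0, 0, 0]},
  {"claw": 1, "slide": [0, 1, 0], "rot": [0, 0, 0]},
  {"claw": 1, "slide": [0, 1, 0], "rot": [0, 0, 0]},
  {"claw": 1, "slide": [0, 1, 0], "rot": [0, 0, 0]},
  {"claw": 1, "slide": [0, 0.8, 0], "rot": [0, 0, 0]},
  {"claw": 1, "slide": [0, 0, 0], "rot": [0, 0, 0]},
])

```text
t: 24.05
tcp_pos: [0.6196, 0.1924, 0.0484]
tool_rot: [0.0, 0.76, 0.65, 0.001]
contact_force: [0.6, 0.1, -3.7]
grip_width: 0.0218
```

servo_tool([
  {"claw": 1, "slide": [0, 0, 0.05], "rot": [0, 0, 0]},
  {"claw": 1, "slide": [0, 0, 0.05], "rot": [0, 0, 0]},
  {"claw": 1, "slide": [0, 0, 0], "rot": [0, 0, 0]},
])

```text
t: 24.35
tcp_pos: [0.6178, 0.1926, 0.0473]
tool_rot: [-0.0, 0.76, 0.65, -0.0]
contact_force: [0.3, -0.0, -3.7]
grip_width: 0.0215
```

servo_tool([
  {"claw": 1, "slide": [0, 0, 0.1], "rot": [0, 0, 0]},
  {"claw": 1, "slide": [0, 0, 0.05], "rot": [0, 0, 0]},
  {"claw": 1, "slide": [0, 0, 0], "rot": [0, 0, 0]},
  {"claw": 1, "slide": [0, 0, 0], "rot": [0, 0, 0]},
])

```text
t: 24.75
tcp_pos: [0.6179, 0.1926, 0.0461]
tool_rot: [-0.0, 0.76, 0.65, -0.0]
contact_force: [-4.7, 1.0, 4.8]
grip_width: 0.0214
```

Run:
```python
from wr import *
plan(ctrl.sense(),[])
c=capture("side"); rays,P=cloud(c); cv2.imwrite("pics/side4.png",cv2.resize(c["img"][180:300,130:290],None,fx=5,fy=5))
m=objs(c)["light"]&(P[...,2]>.035)&(P[...,2]<.065)&(P[...,0]>.5)&(P[...,0]<.69)&(P[...,1]>.13)&(P[...,1]<.25)
for mm,s,ce in comps(m,10): p=P[mm]; print(s[4],p.mean(0).round(3),p.min(0).round(3),p.max(0).round(3))
```

```text
at [617.9 192.6  46.1] yaw 81.15 q6 -66.5 w 21.4 F [-4.7  1.   4.8] t 24.8
229 [0.634 0.2   0.048] [0.59  0.183 0.035] [0.69  0.218 0.065]
```

View pics/side4.png

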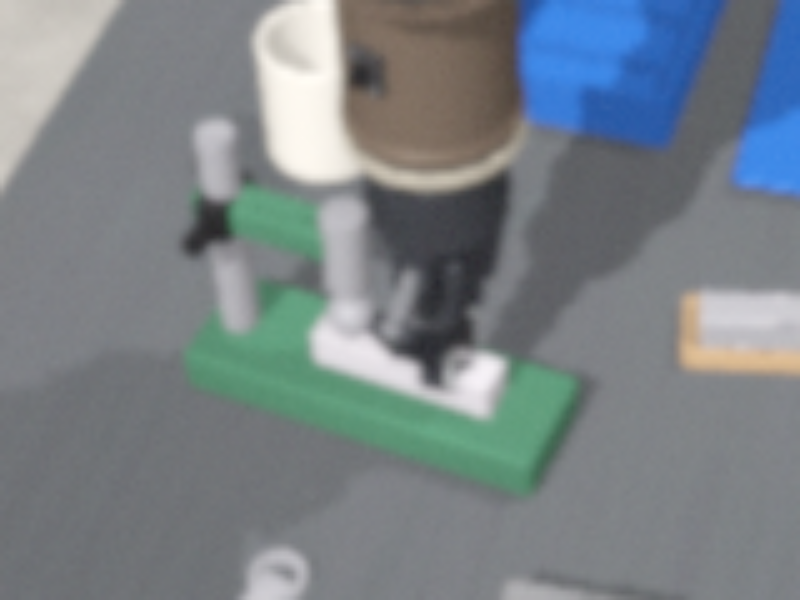

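The side view shows the stray lying flat under the ball, and the force now shows anvil contact. I release it for a moment, then regrip deeper and pull it out.

servo_tool([
  {"claw": -1, "slide": [0, 0, 0], "rot": [0, 0, 0]},
  {"claw": -1, "slide": [0, 0, 0], "rot": [0, 0, 0]},
  {"claw": -1, "slide": [0, 0, 0], "rot": [0, 0, 0]},
  {"claw": -1, "slide": [0, 0, -0.3], "rot": [0, 0, 0]},
  {"claw": -1, "slide": [0, 0, 0], "rot": [0, 0, 0]},
  {"claw": -1, "slide": [0, 0, 0], "rot": [0, 0, 0]},
  {"claw": -1, "slide": [0, 0, 0], "rot": [0, 0, 0]},
  {"claw": -1, "slide": [0, 0, 0], "rot": [0, 0, 0]},
  {"claw": -1, "slide": [0, 0, 0], "rot": [0, 0, 0]},
  {"claw": -1, "slide": [0, 0, 0], "rot": [0, 0, 0]},
  {"claw": -1, "slide": [0, 0, 0.6], "rot": [0, 0, 0]},
  {"claw": 1, "slide": [0, 0, 0], "rot": [0, 0, 0]},
  {"claw": 1, "slide": [0, 0, 0], "rot": [0, 0, 0]},
  {"claw": 1, "slide": [0, 0, 0], "rot": [0, 0, 0]},
  {"claw": 1, "slide": [0, 0, 0], "rot": [0, 0, 0]},
  {"claw": 1, "slide": [0, 0, 0], "rot": [0, 0, 0]},
  {"claw": 1, "slide": [0, 0, 0], "rot": [0, 0, 0]},
])

```text
t: 26.5
tcp_pos: [0.6184, 0.1926, 0.0433]
tool_rot: [0.0, 0.76, 0.65, 0.0]
contact_force: [-2.1, -0.4, 5.6]
grip_width: 0.0219
```

servo_tool([
  {"claw": 1, "slide": [0, -1, -0.05], "rot": [0, 0, 0]},
  {"claw": 1, "slide": [0, -1.5, -0.05], "rot": [0, 0, 0]},
  {"claw": 1, "slide": [0, -1.5, 0], "rot": [0, 0, 0]},
  {"claw": 1, "slide": [0, -2.5, 0], "rot": [0, 0, 0]},
  {"claw": 1, "slide": [0, -2.5, -1], "rot": [0, 0, 0]},
  {"claw": 1, "slide": [0, 0, -4], "rot": [0, 0, 0]},
  {"claw": 1, "slide": [0, 0, -4], "rot": [0, 0, 0]},
  {"claw": 1, "slide": [0, 0, -1.5], "rot": [0, 0, 0]},
])

```text
t: 27.3
tcp_pos: [0.5298, 0.2069, 0.1522]
tool_rot: [0.001, 0.759, 0.651, 0.002]
contact_force: [0.8, -0.4, -2.3]
grip_width: 0.0219
```

Run:
```python
from wr import *
wrist("w11")
# box frame
b=np.array([607.5,-181.5]); th=np.radians(-2.9); ux=np.array([np.cos(th),np.sin(th)]); uy=np.array([-ux[1],ux[0]])
for l in (-75,-26,26,75): print(l,(b+l*uy).round(1))
plan(ctrl.sense(),[(580,0,200,81)])
```

```text
green 4486 [452.  98.] 0.0358 (array([485.8, 363.1]), array([81.5, 31.9]), -88.0)
light 2756 [406. 135.] 0.0332 (array([505.7, 359.9]), array([99.5, 88.3]), -87.8)
light 3385 [ 94. 114.] 0.0273 (array([457.6,  87.8]), array([70.1, 25.2]), 10.5)
light 2683 [484. 148.] 0.0545 (array([526.7, 363.2]), array([26.6, 26.1]), -1.3)
light 2514 [256. 208.] 0.1619 (array([506.8, 209.6]), array([24.1, 14.9]), 80.4)
wood 267 [42. 50.] 0.0116 (array([409.7,  57.1]), array([96.1,  3.2]), 10.5)
wood 2347 [110.  87.] 0.0111 (array([435.8,  84.6]), array([133.8,  47.3]), 10.2)
-75 [ 603.7 -256.4]
-26 [ 606.2 -207.5]
26 [ 608.8 -155.5]
75 [ 611.3 -106.6]
at [530.4 207.1 153.3] yaw 81.16 q6 -62.9 w 21.3 F [1.6 0.9 2. ] t 27.4
(580, 0, 200, 81) slide [-19.7    8.08  -4.67] rotz 0.16
```

servo_tool([
  {"claw": 1, "slide": [-3.79, 1.28, 0], "rot": [0, 0, 0]},
  {"claw": 1, "slide": [-3.79, 1.28, 0], "rot": [0, 0, 0]},
  {"claw": 1, "slide": [-3.79, 1.28, 0], "rot": [0, 0, 0]},
  {"claw": 1, "slide": [-3.79, 1.28, 0], "rot": [0, 0, 0]},
  {"claw": 1, "slide": [-3.79, 1.28, 0], "rot": [0, 0, 0]},
  {"claw": 1, "slide": [-3.79, 1.28, 0], "rot": [0, 0, 0]},
  {"claw": 1, "slide": [-3.79, 1.28, 0], "rot": [0, 0, 0]},
  {"claw": 1, "slide": [-3.79, 1.28, 0], "rot": [0, 0, 0]},
  {"claw": 1, "slide": [0, 0, 1], "rot": [0, 0, -5.9]},
  {"claw": 1, "slide": [0, 0, 2], "rot": [0, 0, 0]},
  {"claw": 1, "slide": [0, 0, 2], "rot": [0, 0, 0]},
  {"claw": 1, "slide": [0, 0, 0], "rot": [0, 0, 0]},
])

```text
t: 28.55
tcp_pos: [0.5812, -0.1084, 0.0959]
tool_rot: [-0.002, 0.725, 0.689, -0.001]
contact_force: [-0.8, -0.8, -1.4]
grip_width: 0.0217
```

Run:
```python
from wr import *
c,P=wrist("w12")
B=objs(c)["blue"]&(abs(P[...,2]-.039)<.003)&(P[...,0]>.53); p=P[B]*1000; print(len(p),p[:,2].mean(),rect(p[:,:2]/1000))
# -x wall line
from numpy import polyfit
w=p[(p[:,0]<556)]; k=polyfit(w[:,1],w[:,0],1); print("wall -x slope deg",np.degrees(np.arctan(k[0])),"x at y=-109",np.polyval(k,-109))
plan(ctrl.sense(),[(584.8,-108.1,18,87.1)])
for n in ("side","scene"):
    c=capture(n);rays,P=cloud(c)
    m=objs(c)["blue"]&(abs(P[...,2]-.039)<.005)&(P[...,0]>.52)
    q=P[m]; print(n,rect(q[:,:2]),q[:,2].mean())
```

```text
blue 29959 [175.  40.] 0.0124 (array([ 472.2, -153.2]), array([242.5,  54.5]), -90.0)
blue 12027 [154. 178.] 0.038 (array([ 565.1, -164.6]), array([204. ,  50.7]), 86.3)
blue 166 [269. 175.] 0.0037 (array([565.6, -98.6]), array([21.7, 13.3]), 85.6)
blue 654 [117. 202.] 0.0037 (array([ 582.7, -212.9]), array([41.1, 35.6]), -7.8)
light 2422 [256. 208.] 0.1058 (array([ 558.1, -107.8]), array([23.8, 14.7]), 86.1)
3712 38.61450991625824 (array([ 605.9, -180.3]), array([231.2, 131.3]), 87.1)
wall -x slope deg 3.096014878319469 x at y=-109 546.2274154635257
at [ 582.2 -108.5   97.4] yaw 87.04 q6 -100.5 w 22.0 F [ 0.4 -0.6 -1.2] t 28.6
(584.8, -108.1, 18, 87.1) slide [0.05 0.26 7.94] rotz -0.06
side (array([ 606.8, -179.3]), array([243.1, 128.2]), 87.1) 0.037393717525631975
scene (array([ 607.2, -183. ]), array([237.4, 133.5]), 87.2) 0.038748601154589134
```

View pics/w12.png

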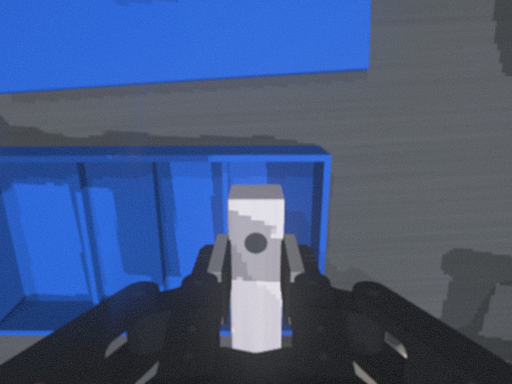

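The wrist view shows the bar at (256,265) over the lane nearest +y, about 3 mm short along x. I correct that and lower it.

servo_tool([
  {"claw": 1, "slide": [0, 0.33, 2], "rot": [0, 0, 0]},
  {"claw": 1, "slide": [0, 0, 3], "rot": [0, 0, 0]},
  {"claw": 1, "slide": [0, 0, 2], "rot": [0, 0, 0]},
  {"claw": 1, "slide": [0, 0, 0.8], "rot": [0, 0, 0]},
  {"claw": 1, "slide": [0, 0, 0], "rot": [0, 0, 0]},
  {"claw": 1, "slide": [0, 0, 0], "rot": [0, 0, 0]},
])

```text
t: 29.3
tcp_pos: [0.5879, -0.1093, 0.022]
tool_rot: [0.001, 0.725, 0.689, 0.0]
contact_force: [-0.8, 0.4, -0.8]
grip_width: 0.0217
```

servo_tool([
  {"claw": 1, "slide": [0, -0.15, 0.25], "rot": [0, 0, 0]},
  {"claw": 1, "slide": [0, 0, 0.2], "rot": [0, 0, 0]},
  {"claw": 1, "slide": [0, 0, 0], "rot": [0, 0, 0]},
  {"claw": 0, "slide": [0, 0, 0], "rot": [0, 0, 0]},
  {"claw": 0, "slide": [0, 0, 0], "rot": [0, 0, 0]},
  {"claw": 0, "slide": [0, 0, 0], "rot": [0, 0, 0]},
  {"claw": 0, "slide": [0, 0, -2], "rot": [0, 0, 0]},
  {"claw": 0, "slide": [0, 0, -4], "rot": [0, 0, 0]},
  {"claw": 0, "slide": [0, 0, -5], "rot": [0, 0, 0]},
  {"claw": 0, "slide": [0, 0, -5], "rot": [0, 0, 0]},
  {"claw": -0.2, "slide": [0, 0, 0], "rot": [0, 0, 0]},
])

```text
t: 30.4
tcp_pos: [0.5891, -0.1099, 0.1831]
tool_rot: [0.004, 0.725, 0.689, 0.003]
contact_force: [0.1, -0.5, -1.2]
grip_width: 0.0511
```

```bash
cat > sv.py <<'E'
from wr import *
def survey():
    for n in ("side","scene"):
        c=capture(n);rays,P=cloud(c)
        m=objs(c)["light"]&(c["depth"]>0)&(P[...,2]>.006)&(P[...,2]<.05)&(P[...,0]>.3)&(P[...,0]<.75)&(P[...,1]>-.6)&(P[...,1]<.13)
        for mm,s,ce in comps(m,70):
            p=P[mm];zt=np.percentile(p[:,2],90);print(n,s[4],ce.round(),zt.round(3),rect(p[abs(p[:,2]-zt)<.006][:,:2]))
E
python3 - <<'E'
from sv import *
survey()
plan(ctrl.sense(),[(398,-379,200,87)])
E
```

```text
side 72 [241. 141.] 0.043 (array([ 709.8, -381.8]), array([42. , 11.1]), -38.5)
side 135 [275. 143.] 0.025 (array([ 578.1, -411.6]), array([117.2,  24. ]), -88.8)
side 136 [301. 153.] 0.024 (array([ 475. , -379.7]), array([115.2,  23.6]), -84.6)
side 138 [321. 156.] 0.024 (array([ 398.7, -377.9]), array([115.1,  23.5]), -89.2)
side 279 [247. 192.] 0.028 (array([ 612.9, -109.6]), array([110.4,  30.1]), -4.6)
side 137 [203. 207.] 0.046 (array([720.3,  10.2]), array([44.1, 40.1]), -27.1)
side 254 [281. 244.] 0.028 (array([459.2,  90.4]), array([71.2, 30.5]), 8.9)
scene 247 [164. 172.] 0.026 (array([ 398.4, -379.9]), array([110.8,  29.4]), -88.0)
scene 150 [292. 178.] 0.031 (array([459.3,  88.6]), array([76.2, 25.4]), 10.9)
scene 258 [162. 188.] 0.026 (array([ 473.5, -381.7]), array([108.4,  28.8]), -84.1)
scene 192 [239. 213.] 0.031 (array([ 610.5, -108.9]), array([105. ,  21.1]), -1.8)
scene 281 [151. 212.] 0.027 (array([ 578. , -414.2]), array([108.6,  27.2]), -89.1)
scene 190 [152. 243.] 0.043 (array([ 706.4, -400.7]), array([63.4, 32.8]), -72.6)
scene 141 [270. 244.] 0.045 (array([737.9, -13. ]), array([58.1, 16.6]), -89.8)
at [ 586.4 -109.2  177.9] yaw 87.05 q6 -100.5 w 51.4 F [-0.4  0.9 -0.6] t 30.5
(398, -379, 200, 87) slide [-27.91 -17.42  -2.21] rotz 0.05
```

servo_tool([
  {"claw": -0.2, "slide": [0, 0, 0], "rot": [0, 0, 8.57]},
  {"claw": -0.2, "slide": [0, 0, 0], "rot": [0, 0, 8.57]},
  {"claw": -0.2, "slide": [0, 0, 0], "rot": [0, 0, 8.57]},
  {"claw": -0.2, "slide": [0, 0, 0], "rot": [0, 0, 8.57]},
  {"claw": -0.2, "slide": [0, 0, 0], "rot": [0, 0, 8.57]},
  {"claw": -0.2, "slide": [0, 0, 0], "rot": [0, 0, 8.57]},
  {"claw": -0.2, "slide": [0, 0, 0], "rot": [0, 0, 8.57]},
  {"claw": -0.2, "slide": [0, 0, 0], "rot": [0, 0, 8.57]},
  {"claw": -0.2, "slide": [0, 0, 0], "rot": [0, 0, 8.57]},
  {"claw": -0.2, "slide": [0, 0, 0], "rot": [0, 0, 8.57]},
  {"claw": -0.2, "slide": [-2.77, 3.785, 0], "rot": [0, 0, 0]},
  {"claw": -0.2, "slide": [-2.77, 3.785, 0], "rot": [0, 0, 0]},
  {"claw": -0.2, "slide": [-2.77, 3.785, 0], "rot": [0, 0, 0]},
  {"claw": -0.2, "slide": [-2.77, 3.785, 0], "rot": [0, 0, 0]},
  {"claw": -0.2, "slide": [-2.77, 3.785, 0], "rot": [0, 0, 0]},
  {"claw": -0.2, "slide": [-2.77, 3.785, 0], "rot": [0, 0, 0]},
  {"claw": -0.2, "slide": [-2.77, 3.785, 0], "rot": [0, 0, 0]},
  {"claw": -0.2, "slide": [0, 0, 3], "rot": [0, 0, 0]},
  {"claw": -0.2, "slide": [0, 0, 2], "rot": [0, 0, 0]},
  {"claw": -0.2, "slide": [0, 0, 0], "rot": [0, 0, 0]},
])

```text
t: 32.5
tcp_pos: [0.3958, -0.377, 0.1229]
tool_rot: [-0.002, 1.0, 0.011, -0.002]
contact_force: [-0.4, -0.5, 0.7]
grip_width: 0.0513
```

```bash
sed -i 's/m\[230:\]=False/m[300:]=False/' wr.py
python3 - <<'E'
from wr import *
wrist("w13")
plan(ctrl.sense(),[(398.5,-378.5,13,1.3)])
E
```

```text
blue 10703 [311.  27.] 0.0124 (array([ 430.7, -260.9]), array([137.6,  35.6]), 1.2)
blue 3881 [475.  49.] 0.0378 (array([ 548.9, -273.6]), array([53.6, 28.5]), 87.9)
light 4220 [256. 190.] 0.0233 (array([ 395.2, -381.7]), array([109.7,  24.1]), -89.3)
light 4085 [356. 192.] 0.0233 (array([ 471.9, -383.2]), array([110.5,  24.7]), -84.4)
light 3679 [481. 234.] 0.0234 (array([ 575.1, -415.1]), array([106.9,  25.2]), -89.1)
light 541 [178. 261.] 0.1609 (array([ 365.8, -369.1]), array([4.9, 4.8]), -3.1)
light 533 [333. 260.] 0.16 (array([ 424.1, -366.8]), array([5.5, 3.8]), 44.1)
at [ 396.7 -377.4  124.5] yaw 1.33 q6 -48.1 w 51.4 F [-0.3  0.1  0.9] t 32.5
(398.5, -378.5, 13, 1.3) slide [ 0.17  0.11 11.15] rotz 0.03
```

servo_tool([
  {"claw": -0.2, "slide": [0, 0.26, 4], "rot": [0, 0, 0]},
  {"claw": -0.2, "slide": [0, 0, 4], "rot": [0, 0, 0]},
  {"claw": -0.2, "slide": [0, 0, 3.1], "rot": [0, 0, 0]},
  {"claw": -0.2, "slide": [0, 0, 0], "rot": [0, 0, 0]},
  {"claw": 1, "slide": [0, 0, 0], "rot": [0, 0, 0]},
  {"claw": 1, "slide": [0, 0, 0], "rot": [0, 0, 0]},
  {"claw": 1, "slide": [0, 0, 0], "rot": [0, 0, 0]},
  {"claw": 1, "slide": [0, 0, 0], "rot": [0, 0, 0]},
  {"claw": 1, "slide": [0, 0, 0], "rot": [0, 0, 0]},
  {"claw": 1, "slide": [0, 0, -2], "rot": [0, 0, 0]},
  {"claw": 1, "slide": [0, 0, -5], "rot": [0, 0, 0]},
  {"claw": 1, "slide": [0, 0, -5], "rot": [0, 0, 0]},
  {"claw": 1, "slide": [0, 0, -2], "rot": [0, 0, 0]},
  {"claw": 1, "slide": [0, 0, 0], "rot": [0, 0, 0]},
])

```text
t: 33.95
tcp_pos: [0.3998, -0.3829, 0.1604]
tool_rot: [0.003, 1.0, 0.012, 0.003]
contact_force: [0.4, -1.2, -1.7]
grip_width: 0.0209
```

Run:
```python
from wr import *
wrist("w14")
plan(ctrl.sense(),[(602.6,-254.9,150,1),(602.6,-254.9,110,87.1)])
```

```text
blue 8486 [298.  24.] 0.0124 (array([ 430.3, -260.4]), array([137.9,  36.8]), 1.4)
blue 3488 [451.  45.] 0.0382 (array([ 565.8, -273.7]), array([61.4, 55.3]), -2.5)
blue 165 [484.  34.] 0.0038 (array([ 586., -261.]), array([24. , 19.4]), 19.6)
blue 160 [505.  44.] 0.004 (array([ 604.7, -267.6]), array([30.4, 13.5]), -78.0)
light 3378 [337. 174.] 0.0233 (array([ 471.6, -383.1]), array([110.1,  24.5]), -84.2)
light 9588 [255. 216.] 0.1662 (array([ 399.1, -366.9]), array([78.8, 34.2]), -89.8)
light 3131 [448. 212.] 0.0234 (array([ 575. , -416.6]), array([109.8,  25.4]), -89.1)
at [ 399.  -382.   158.2] yaw 1.35 q6 -48.3 w 21.2 F [ 0.1  0.1 -2.2] t 34.0
(602.6, -254.9, 150, 1) slide [ 20.66 -12.23   0.82] rotz 0.35
(602.6, -254.9, 110, 87.1) slide [0. 0. 4.] rotz -86.1
```

servo_tool([
  {"claw": 1, "slide": [4.13, -2.45, 0], "rot": [0, 0, 0]},
  {"claw": 1, "slide": [4.13, -2.45, 0], "rot": [0, 0, 0]},
  {"claw": 1, "slide": [4.13, -2.45, 0], "rot": [0, 0, 0]},
  {"claw": 1, "slide": [4.13, -2.45, 0], "rot": [0, 0, 0]},
  {"claw": 1, "slide": [4.13, -2.45, 0], "rot": [0, 0, 0]},
  {"claw": 1, "slide": [0, 0, 0.4], "rot": [0, 0, -8.58]},
  {"claw": 1, "slide": [0, 0, 0.4], "rot": [0, 0, -8.58]},
  {"claw": 1, "slide": [0, 0, 0.4], "rot": [0, 0, -8.58]},
  {"claw": 1, "slide": [0, 0, 0.4], "rot": [0, 0, -8.58]},
  {"claw": 1, "slide": [0, 0, 0.4], "rot": [0, 0, -8.58]},
  {"claw": 1, "slide": [0, 0, 0.4], "rot": [0, 0, -8.58]},
  {"claw": 1, "slide": [0, 0, 0.4], "rot": [0, 0, -8.58]},
  {"claw": 1, "slide": [0, 0, 0.4], "rot": [0, 0, -8.58]},
  {"claw": 1, "slide": [0, 0, 0.4], "rot": [0, 0, -8.58]},
  {"claw": 1, "slide": [0, 0, 0.4], "rot": [0, 0, -8.58]},
  {"claw": 1, "slide": [0, 0, 1], "rot": [0, 0, 0]},
  {"claw": 1, "slide": [0, 0, 0], "rot": [0, 0, 0]},
])

```text
t: 35.7
tcp_pos: [0.6003, -0.2532, 0.1032]
tool_rot: [-0.001, 0.726, 0.688, -0.001]
contact_force: [-0.7, 0.2, -1.0]
grip_width: 0.0207
```

```bash
cat > bx.py <<'E'
from wr import *
O=np.array([606.3,-181.]); t=np.radians(-2.9); ux=np.array([np.cos(t),np.sin(t)]); uy=np.array([-ux[1],ux[0]])
def inbox(name,lane,off=0,z=18.5):
    c=capture("wrist"); pickle.dump(c,open(f"pics/{name}.pkl","wb")); cv2.imwrite(f"pics/{name}.png",c["img"]); r,P=cloud(c)
    s=ctrl.sense(); tz=s["tcp_pos"][2]
    m=objs(c)["light"]&(P[...,2]>tz-.01)&(P[...,2]<tz+.016)&(c["depth"]>0)&(np.hypot(P[...,0]-s["tcp_pos"][0],P[...,1]-s["tcp_pos"][1])<.09); m[300:]=False
    m=max(comps(m,50),key=lambda q:q[1][4])[0]; p=P[m]; loc=(p[:,:2]*1000-O)@np.c_[ux,uy]
    print("bar near end box x",np.percentile(loc[:,0],2).round(1),"(want -55) y",np.percentile(loc[loc[:,0]<loc[:,0].min()+30][:,1],[3,97]).round(1),"top",np.median(p[:,2]).round(4))
    B=objs(c)["blue"]&(abs(P[...,2]-.039)<.003)&(P[...,0]>.5)&(c["depth"]>0); q=(P[B][:,:2]*1000-O)@np.c_[ux,uy]
    w=q[(q[:,0]<-50)&(abs(q[:,1])<100)]; print("-x wall mid (want -63)",np.median(w[:,0]).round(1),len(w),"y range",np.percentile(q[:,1],[.5,99.5]).round(1))
    tl=(s["tcp_pos"][:2]*1000-O)@np.c_[ux,uy]; print("tcp box",tl.round(1))
    tgt=O+off*ux+lane*uy; plan(s,[(*tgt.round(1),z,87.1)])
E
python3 -c "
from bx import *
inbox('w15',-74)"
```

```text
bar near end box x -58.4 (want -55) y [-84.1 -61.9] top 0.1083
-x wall mid (want -63) -63.6 2091 y range [-121.8  107.7]
tcp box [ -1.9 -72.5]
at [ 600.7 -253.3  104. ] yaw 86.88 q6 -112.4 w 20.8 F [ 0.3  0.7 -1.2] t 35.8
(np.float64(602.6), np.float64(-254.9), 18.5, 87.1) slide [-0.14  0.2   8.55] rotz -0.22
```

View pics/w15.png

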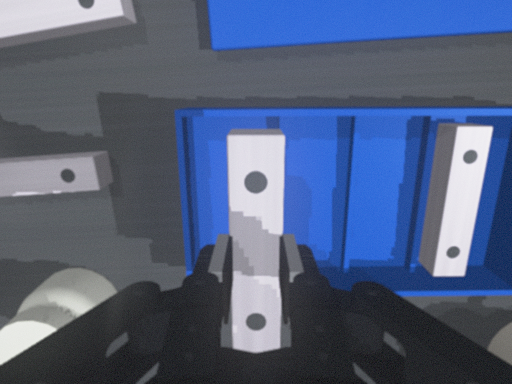

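The wrist view shows the held bar over the first lane at (256,220) and the stray lying in its lane at (460,200). I lower it and feel for the floor.

servo_tool([
  {"claw": 1, "slide": [0, 0.28, 3], "rot": [0, 0, -0.2]},
  {"claw": 1, "slide": [0, 0, 3], "rot": [0, 0, 0]},
  {"claw": 1, "slide": [0, 0, 1.5], "rot": [0, 0, 0]},
  {"claw": 1, "slide": [0, 0, 0.6], "rot": [0, 0, 0]},
  {"claw": 1, "slide": [0, 0, 0], "rot": [0, 0, 0]},
  {"claw": 1, "slide": [0, 0, 0], "rot": [0, 0, 0]},
])

```text
t: 36.35
tcp_pos: [0.6051, -0.2543, 0.0254]
tool_rot: [0.001, 0.723, 0.69, 0.0]
contact_force: [0.3, -0.4, -1.2]
grip_width: 0.0207
```

servo_tool([
  {"claw": 1, "slide": [0, -0.1, 0.3], "rot": [0, 0, 0]},
  {"claw": 1, "slide": [0, 0, 0.2], "rot": [0, 0, 0]},
  {"claw": 1, "slide": [0, 0, 0], "rot": [0, 0, 0]},
  {"claw": 1, "slide": [0, 0, 0], "rot": [0, 0, 0]},
])

```text
t: 36.75
tcp_pos: [0.6041, -0.2543, 0.0216]
tool_rot: [0.001, 0.723, 0.69, 0.0]
contact_force: [-5.9, 1.2, 22.5]
grip_width: 0.021
```

servo_tool([
  {"claw": 0.15, "slide": [0, 0, 0], "rot": [0, 0, 0]},
  {"claw": 0.15, "slide": [0, 0, 0], "rot": [0, 0, 0]},
  {"claw": 0.15, "slide": [0, 0, 0], "rot": [0, 0, 0]},
  {"claw": 0.15, "slide": [0, 0, -2], "rot": [0, 0, 0]},
  {"claw": 0.15, "slide": [0, 0, -5], "rot": [0, 0, 0]},
  {"claw": -0.2, "slide": [0, 0, -5], "rot": [0, 0, 0]},
  {"claw": -0.2, "slide": [0, 0, -3], "rot": [0, 0, 8.14]},
  {"claw": -0.2, "slide": [0, 0, 0], "rot": [0, 0, 8.14]},
  {"claw": -0.2, "slide": [0, 0, 0], "rot": [0, 0, 8.14]},
  {"claw": -0.2, "slide": [0, 0, 0], "rot": [0, 0, 8.14]},
  {"claw": -0.2, "slide": [0, 0, 0], "rot": [0, 0, 8.14]},
  {"claw": -0.2, "slide": [0, 0, 0], "rot": [0, 0, 8.14]},
  {"claw": -0.2, "slide": [0, 0, 0], "rot": [0, 0, 8.14]},
  {"claw": -0.2, "slide": [0, 0, 0], "rot": [0, 0, 8.14]},
  {"claw": -0.2, "slide": [0, 0, 0], "rot": [0, 0, 8.14]},
  {"claw": -0.2, "slide": [0, 0, 0], "rot": [0, 0, 8.14]},
  {"claw": -0.2, "slide": [-3.58, 2.85, 0], "rot": [0, 0, 0]},
  {"claw": -0.2, "slide": [-3.58, 2.85, 0], "rot": [0, 0, 0]},
  {"claw": -0.2, "slide": [-3.58, 2.85, 0], "rot": [0, 0, 0]},
  {"claw": -0.2, "slide": [-3.58, 2.85, 0], "rot": [0, 0, 0]},
])

```text
t: 38.75
tcp_pos: [0.4715, -0.383, 0.1694]
tool_rot: [0.0, 0.999, 0.052, -0.0]
contact_force: [-0.1, 0.2, -0.1]
grip_width: 0.051
```

Run:
```python
from sv import *
survey(); wrist("w16")
plan(ctrl.sense(),[(473,-382,11,5.7)])
```

```text
side 180 [246. 141.] 0.044 (array([ 684.3, -386.7]), array([62.9, 29.7]), 27.8)
side 139 [275. 144.] 0.024 (array([ 578.5, -411.6]), array([113. ,  24.4]), -89.4)
side 133 [301. 153.] 0.024 (array([ 474.7, -377.3]), array([116.6,  23. ]), -84.9)
side 252 [259. 167.] 0.028 (array([ 605.3, -250.7]), array([109.7,  31.6]), -4.0)
side 276 [247. 192.] 0.028 (array([ 613.6, -107.3]), array([110.7,  30. ]), -1.7)
side 139 [203. 207.] 0.046 (array([723.5,  12.9]), array([42.1, 39.6]), 59.7)
side 261 [281. 244.] 0.028 (array([458.4,  91.2]), array([71.2, 29.9]), 12.2)
scene 150 [292. 178.] 0.032 (array([458.4,  88.9]), array([76.6, 23.4]), 10.1)
scene 257 [162. 188.] 0.027 (array([ 475.3, -381.6]), array([108.2,  30.2]), -83.3)
scene 198 [197. 214.] 0.031 (array([ 601.5, -252.6]), array([107.5,  23.7]), -2.5)
scene 181 [239. 213.] 0.032 (array([ 610.4, -109.1]), array([104.6,  21. ]), -1.9)
scene 275 [151. 212.] 0.027 (array([ 578.3, -414.2]), array([106.3,  30.3]), -88.7)
scene 190 [152. 243.] 0.044 (array([ 706. , -397.9]), array([61.1, 32.1]), -63.2)
scene 134 [271. 244.] 0.044 (array([738
[... 216 characters left out ...]
10.  59.] 0.0038 (array([ 592.8, -274.3]), array([31.9, 13.2]), -9.0)
light 4592 [441.  32.] 0.0273 (array([ 603. , -255.1]), array([111.2,  24.5]), -2.5)
light 3157 [259. 168.] 0.0233 (array([ 471.7, -383.1]), array([110.,  24.]), -84.3)
light 2790 [368. 212.] 0.0234 (array([ 575.4, -416.7]), array([109.8,  24.9]), -88.8)
light 3870 [485. 220.] 0.0636 (array([ 671.6, -411.9]), array([56.7, 22.6]), -74.6)
light 553 [178. 261.] 0.2073 (array([ 438.6, -379.7]), array([5.2, 4.6]), -77.5)
light 534 [333. 260.] 0.2063 (array([ 497.4, -373.4]), array([5. , 3.9]), 10.1)
at [ 470.9 -383.9  169.4] yaw 5.74 q6 -47.8 w 51.3 F [0.  0.2 0.5] t 38.9
(473, -382, 11, 5.7) slide [ 0.23 -0.17 15.84] rotz 0.04
```

servo_tool([
  {"claw": -0.2, "slide": [0.12, -0.1, 4], "rot": [0, 0, 0]},
  {"claw": -0.2, "slide": [0, 0, 4], "rot": [0, 0, 0]},
  {"claw": -0.2, "slide": [0, 0, 4], "rot": [0, 0, 0]},
  {"claw": -0.2, "slide": [0, 0, 3], "rot": [0, 0, 0]},
  {"claw": -0.2, "slide": [0, 0, 0.8], "rot": [0, 0, 0]},
  {"claw": -0.2, "slide": [0, 0, 0], "rot": [0, 0, 0]},
  {"claw": 1, "slide": [0, 0, 0], "rot": [0, 0, 0]},
  {"claw": 1, "slide": [0, 0, 0], "rot": [0, 0, 0]},
  {"claw": 1, "slide": [0, 0, 0], "rot": [0, 0, 0]},
  {"claw": 1, "slide": [0, 0, 0], "rot": [0, 0, 0]},
  {"claw": 1, "slide": [0, 0, 0], "rot": [0, 0, 0]},
])

```text
t: 40.0
tcp_pos: [0.4749, -0.3816, 0.0135]
tool_rot: [0.001, 0.999, 0.052, 0.001]
contact_force: [-0.6, 2.8, 7.8]
grip_width: 0.0219
```

servo_tool([
  {"claw": 1, "slide": [0, 0, -2], "rot": [0, 0, 0]},
  {"claw": 1, "slide": [0, 0, -5], "rot": [0, 0, 0]},
  {"claw": 1, "slide": [0, 0, -5], "rot": [0, 0, 0]},
  {"claw": 1, "slide": [0, 0, -2], "rot": [0, 0, 0]},
  {"claw": 1, "slide": [0, 0, 0], "rot": [0, 0, 0]},
])

```text
t: 40.5
tcp_pos: [0.4758, -0.3826, 0.1565]
tool_rot: [0.003, 0.999, 0.052, 0.003]
contact_force: [0.4, 0.4, -2.1]
grip_width: 0.0215
```

Run:
```python
from bx import *
tg=(O-26*uy).round(1); plan(ctrl.sense(),[(*tg,150,5.7),(*tg,110,87.1)])
```

```text
at [ 475.8 -382.6  156.5] yaw 5.94 q6 -47.6 w 21.5 F [ 0.4  0.4 -2.1] t 40.5
(np.float64(605.0), np.float64(-207.0), 150, 5.7) slide [ 14.67 -16.13   0.65] rotz 0.24
(np.float64(605.0), np.float64(-207.0), 110, 87.1) slide [0. 0. 4.] rotz -81.4
```

servo_tool([
  {"claw": 1, "slide": [2.93, -3.23, 0], "rot": [0, 0, 0]},
  {"claw": 1, "slide": [2.93, -3.23, 0], "rot": [0, 0, 0]},
  {"claw": 1, "slide": [2.93, -3.23, 0], "rot": [0, 0, 0]},
  {"claw": 1, "slide": [2.93, -3.23, 0], "rot": [0, 0, 0]},
  {"claw": 1, "slide": [2.93, -3.23, 0], "rot": [0, 0, 0]},
  {"claw": 1, "slide": [0, 0, 0.5], "rot": [0, 0, -8.12]},
  {"claw": 1, "slide": [0, 0, 0.5], "rot": [0, 0, -8.12]},
  {"claw": 1, "slide": [0, 0, 0.5], "rot": [0, 0, -8.12]},
  {"claw": 1, "slide": [0, 0, 0.5], "rot": [0, 0, -8.12]},
  {"claw": 1, "slide": [0, 0, 0.5], "rot": [0, 0, -8.12]},
  {"claw": 1, "slide": [0, 0, 0.5], "rot": [0, 0, -8.12]},
  {"claw": 1, "slide": [0, 0, 0.5], "rot": [0, 0, -8.12]},
  {"claw": 1, "slide": [0, 0, 0.5], "rot": [0, 0, -8.12]},
  {"claw": 1, "slide": [0, 0, 0.5], "rot": [0, 0, -8.12]},
  {"claw": 1, "slide": [0, 0, 0.5], "rot": [0, 0, -8.12]},
  {"claw": 1, "slide": [0, 0, 0], "rot": [0, 0, 0]},
])

```text
t: 42.1
tcp_pos: [0.6021, -0.2049, 0.1003]
tool_rot: [-0.001, 0.724, 0.69, -0.0]
contact_force: [-0.8, 0.7, -2.2]
grip_width: 0.0218
```

```bash
python3 -c "
from bx import *
inbox('w17',-26)"
```

```text
bar near end box x -57.9 (want -55) y [-36.  -13.9] top 0.1096
-x wall mid (want -63) -63.8 2362 y range [-122.   116.3]
tcp box [ -2.8 -24.1]
at [ 602.3 -204.9  100.8] yaw 86.97 q6 -108.5 w 21.8 F [-0.3 -0.4 -2.6] t 42.1
(np.float64(605.0), np.float64(-207.0), 18.5, 87.1) slide [-0.19  0.28  8.23] rotz -0.13
```

servo_tool([
  {"claw": 1, "slide": [-0.05, 0.2, 3], "rot": [0, 0, -0.1]},
  {"claw": 1, "slide": [0, 0, 3], "rot": [0, 0, 0]},
  {"claw": 1, "slide": [0, 0, 1.5], "rot": [0, 0, 0]},
  {"claw": 1, "slide": [0, 0, 0.4], "rot": [0, 0, 0]},
  {"claw": 1, "slide": [0, 0, 0.4], "rot": [0, 0, 0]},
  {"claw": 1, "slide": [0, 0, 0], "rot": [0, 0, 0]},
  {"claw": 1, "slide": [0, 0, 0], "rot": [0, 0, 0]},
])

```text
t: 42.85
tcp_pos: [0.6055, -0.206, 0.0194]
tool_rot: [0.001, 0.724, 0.69, 0.0]
contact_force: [0.0, 0.3, -1.3]
grip_width: 0.0216
```

servo_tool([
  {"claw": 1, "slide": [0, 0, 0.2], "rot": [0, 0, 0]},
  {"claw": 1, "slide": [0, 0, 0], "rot": [0, 0, 0]},
  {"claw": 0.2, "slide": [0, 0, 0], "rot": [0, 0, 0]},
  {"claw": 0.2, "slide": [0, 0, 0], "rot": [0, 0, 0]},
  {"claw": 0.2, "slide": [0, 0, 0], "rot": [0, 0, 0]},
  {"claw": 0.2, "slide": [0, 0, -2], "rot": [0, 0, 0]},
  {"claw": 0.2, "slide": [0, 0, -4], "rot": [0, 0, 0]},
  {"claw": 0.2, "slide": [0, 0, -5], "rot": [0, 0, 0]},
  {"claw": -0.2, "slide": [0, 0, -4], "rot": [0, 0, 0]},
])

```text
t: 43.75
tcp_pos: [0.605, -0.2059, 0.1687]
tool_rot: [0.0, 0.724, 0.69, 0.0]
contact_force: [0.5, -0.5, 0.1]
grip_width: 0.047
```

servo_tool([
  {"claw": -0.2, "slide": [0, 0, 0], "rot": [0, 0, 8.58]},
  {"claw": -0.2, "slide": [0, 0, 0], "rot": [0, 0, 8.58]},
  {"claw": -0.2, "slide": [0, 0, 0], "rot": [0, 0, 8.58]},
  {"claw": -0.2, "slide": [0, 0, 0], "rot": [0, 0, 8.58]},
  {"claw": -0.2, "slide": [0, 0, 0], "rot": [0, 0, 8.58]},
  {"claw": -0.2, "slide": [0, 0, 0], "rot": [0, 0, 8.58]},
  {"claw": -0.2, "slide": [0, 0, 0], "rot": [0, 0, 8.58]},
  {"claw": -0.2, "slide": [0, 0, 0], "rot": [0, 0, 8.58]},
  {"claw": -0.2, "slide": [0, 0, 0], "rot": [0, 0, 8.58]},
  {"claw": -0.2, "slide": [0, 0, 0], "rot": [0, 0, 8.58]},
  {"claw": -0.2, "slide": [-0.64, 4.15, 0], "rot": [0, 0, 0]},
  {"claw": -0.2, "slide": [-0.64, 4.15, 0], "rot": [0, 0, 0]},
  {"claw": -0.2, "slide": [-0.64, 4.15, 0], "rot": [0, 0, 0]},
  {"claw": -0.2, "slide": [-0.64, 4.15, 0], "rot": [0, 0, 0]},
  {"claw": -0.2, "slide": [-0.64, 4.15, 0], "rot": [0, 0, 0]},
  {"claw": -0.2, "slide": [0, 0, 0], "rot": [0, 0, 0]},
])

```text
t: 45.35
tcp_pos: [0.5769, -0.4192, 0.1662]
tool_rot: [0.001, 1.0, 0.011, 0.0]
contact_force: [-0.8, 1.0, 0.2]
grip_width: 0.051
```

Run:
```python
from sv import *
survey(); wrist("w18")
plan(ctrl.sense(),[(577,-414.5,11,1)])
```

```text
side 171 [246. 141.] 0.045 (array([ 688., -384.]), array([57.5, 24.7]), 20.1)
side 139 [275. 144.] 0.024 (array([ 578.7, -411.7]), array([117.1,  24. ]), -89.5)
side 539 [257. 171.] 0.029 (array([ 607.7, -226.4]), array([114. ,  81.8]), 1.5)
side 278 [247. 192.] 0.028 (array([ 613.7, -108.2]), array([110.4,  31.9]), -2.0)
side 135 [203. 207.] 0.045 (array([720.3,  13.3]), array([42.2, 39.6]), -27.6)
side 260 [281. 244.] 0.028 (array([458.9,  91. ]), array([71.2, 30.2]), 10.0)
scene 146 [292. 178.] 0.031 (array([459. ,  88.5]), array([75.9, 25.5]), 10.3)
scene 198 [197. 214.] 0.032 (array([ 603. , -253.1]), array([108.1,  24. ]), -3.1)
scene 199 [211. 214.] 0.032 (array([ 604.8, -205.1]), array([108.9,  24.4]), -2.9)
scene 191 [239. 213.] 0.031 (array([ 611.6, -109.2]), array([103.7,  20.9]), -2.0)
scene 279 [151. 212.] 0.028 (array([ 577.8, -414.4]), array([109. ,  28.2]), -89.7)
scene 183 [152. 243.] 0.043 (array([ 705.5, -398.6]), array([62. , 42.5]), -67.5)
scene 123 [270. 244.] 0.044 (array([738.7, -13.4]), array([57.8, 18.5]), -89.3)
blue 705 [86.  2.] 0.0122 (array([ 434.5, -276.6]), array([130.4,   3.5]), 0.8)
blue 4011 [298.  27.] 0.0386 (array([ 600.6, -289.3]), array([130. ,  29.4]), -2.0)
light 3167 [254. 173.] 0.0233 (array([ 575.5, -417.2]), array([110.6,  24. ]), -89.1)
light 6485 [393. 174.] 0.0641 (array([ 689.4, -406.7]), array([58.8, 58.8]), -44.8)
light 545 [178. 260.] 0.2037 (array([ 547.3, -406.9]), array([5.1, 5. ]), -88.6)
light 518 [333. 259.] 0.2028 (array([ 606.4, -405.2]), array([5. , 4.1]), -2.2)
at [ 577.8 -413.7  166. ] yaw 1.4 q6 -39.5 w 51.3 F [0.4 0.9 0.1] t 45.5
(577, -414.5, 11, 1) slide [-0.08  0.08 15.5 ] rotz 0.4
```

servo_tool([
  {"claw": -0.2, "slide": [-0.08, 0.15, 4], "rot": [0, 0, 0.4]},
  {"claw": -0.2, "slide": [0, 0, 4], "rot": [0, 0, 0]},
  {"claw": -0.2, "slide": [0, 0, 4], "rot": [0, 0, 0]},
  {"claw": -0.2, "slide": [0, 0, 2.6], "rot": [0, 0, 0]},
  {"claw": -0.2, "slide": [0, 0, 0.8], "rot": [0, 0, 0]},
  {"claw": -0.2, "slide": [0, 0, 0], "rot": [0, 0, 0]},
  {"claw": 1, "slide": [0, 0, 0], "rot": [0, 0, 0]},
  {"claw": 1, "slide": [0, 0, 0], "rot": [0, 0, 0]},
  {"claw": 1, "slide": [0, 0, 0], "rot": [0, 0, 0]},
  {"claw": 1, "slide": [0, 0, 0], "rot": [0, 0, 0]},
  {"claw": 1, "slide": [0, 0, 0], "rot": [0, 0, 0]},
])

```text
t: 46.6
tcp_pos: [0.5785, -0.4161, 0.0147]
tool_rot: [0.001, 1.0, 0.009, 0.001]
contact_force: [-0.7, 2.9, 8.0]
grip_width: 0.0212
```

servo_tool([
  {"claw": 1, "slide": [0, 0, -2], "rot": [0, 0, 0]},
  {"claw": 1, "slide": [0, 0, -5], "rot": [0, 0, 0]},
  {"claw": 1, "slide": [0, 0, -5], "rot": [0, 0, 0]},
  {"claw": 1, "slide": [0, 0, -2], "rot": [0, 0, 0]},
  {"claw": 1, "slide": [0, 0, 0], "rot": [0, 0, 0]},
])

```text
t: 47.1
tcp_pos: [0.5794, -0.4172, 0.1581]
tool_rot: [0.003, 1.0, 0.009, 0.003]
contact_force: [-0.7, -0.3, -1.4]
grip_width: 0.0215
```

Run:
```python
from bx import *
tg=(O+24*uy).round(1); plan(ctrl.sense(),[(*tg,150,1),(*tg,110,87.1)])
```

```text
at [ 579.4 -417.2  158.1] yaw 1.05 q6 -39.2 w 21.5 F [-0.7 -0.3 -1.4] t 47.1
(np.float64(607.5), np.float64(-157.0), 150, 1) slide [  3.28 -25.96   0.81] rotz 0.05
(np.float64(607.5), np.float64(-157.0), 110, 87.1) slide [0. 0. 4.] rotz -86.1
```

servo_tool([
  {"claw": 1, "slide": [0.55, -4.32, 0], "rot": [0, 0, 0]},
  {"claw": 1, "slide": [0.55, -4.32, 0], "rot": [0, 0, 0]},
  {"claw": 1, "slide": [0.55, -4.32, 0], "rot": [0, 0, 0]},
  {"claw": 1, "slide": [0.55, -4.32, 0], "rot": [0, 0, 0]},
  {"claw": 1, "slide": [0.55, -4.32, 0], "rot": [0, 0, 0]},
  {"claw": 1, "slide": [0.55, -4.32, 0], "rot": [0, 0, 0]},
  {"claw": 1, "slide": [0, 0, 0.5], "rot": [0, 0, -8.58]},
  {"claw": 1, "slide": [0, 0, 0.5], "rot": [0, 0, -8.58]},
  {"claw": 1, "slide": [0, 0, 0.5], "rot": [0, 0, -8.58]},
  {"claw": 1, "slide": [0, 0, 0.5], "rot": [0, 0, -8.58]},
  {"claw": 1, "slide": [0, 0, 0.5], "rot": [0, 0, -8.58]},
  {"claw": 1, "slide": [0, 0, 0.5], "rot": [0, 0, -8.58]},
  {"claw": 1, "slide": [0, 0, 0.5], "rot": [0, 0, -8.58]},
  {"claw": 1, "slide": [0, 0, 0.5], "rot": [0, 0, -8.58]},
  {"claw": 1, "slide": [0, 0, 0.5], "rot": [0, 0, -8.58]},
  {"claw": 1, "slide": [0, 0, 0.5], "rot": [0, 0, -8.58]},
  {"claw": 1, "slide": [0, 0, 0], "rot": [0, 0, 0]},
])

```text
t: 48.8
tcp_pos: [0.6047, -0.1555, 0.1013]
tool_rot: [-0.001, 0.725, 0.688, -0.0]
contact_force: [-0.3, -0.2, -0.8]
grip_width: 0.0216
```

```bash
python3 -c "
from bx import *
inbox('w19',24)"
```

```text
bar near end box x -58.0 (want -55) y [13.5 35.8] top 0.1094
-x wall mid (want -63) -63.7 2331 y range [-122.1  116.1]
tcp box [-2.6 25.3]
at [ 605.  -155.6  101.8] yaw 86.66 q6 -103.9 w 21.7 F [-0.3 -0.2 -1.5] t 48.9
(np.float64(607.5), np.float64(-157.0), 18.5, 87.1) slide [-0.13  0.26  8.33] rotz -0.44
```

servo_tool([
  {"claw": 1, "slide": [-0.08, 0.2, 3], "rot": [0, 0, -0.3]},
  {"claw": 1, "slide": [0, 0, 3], "rot": [0, 0, 0]},
  {"claw": 1, "slide": [0, 0, 1.5], "rot": [0, 0, 0]},
  {"claw": 1, "slide": [0, 0, 0.4], "rot": [0, 0, 0]},
  {"claw": 1, "slide": [0, 0, 0.5], "rot": [0, 0, 0]},
  {"claw": 1, "slide": [0, 0, 0], "rot": [0, 0, 0]},
  {"claw": 1, "slide": [0, 0, 0.1], "rot": [0, 0, 0]},
  {"claw": 1, "slide": [0, 0, 0], "rot": [0, 0, 0]},
])

```text
t: 49.65
tcp_pos: [0.6084, -0.157, 0.0188]
tool_rot: [0.001, 0.725, 0.689, 0.0]
contact_force: [-2.3, 0.7, 6.4]
grip_width: 0.0215
```

servo_tool([
  {"claw": 0.2, "slide": [0, 0, 0], "rot": [0, 0, 0]},
  {"claw": 0.2, "slide": [0, 0, 0], "rot": [0, 0, 0]},
  {"claw": 0.2, "slide": [0, 0, 0], "rot": [0, 0, 0]},
  {"claw": 0.2, "slide": [0, 0, -2], "rot": [0, 0, 0]},
  {"claw": 0.2, "slide": [0, 0, -4], "rot": [0, 0, 0]},
  {"claw": 0.2, "slide": [0, 0, -5], "rot": [0, 0, 0]},
  {"claw": -0.2, "slide": [0, 0, -4], "rot": [0, 0, 0]},
])

```text
t: 50.35
tcp_pos: [0.6077, -0.1568, 0.1698]
tool_rot: [0.0, 0.725, 0.689, 0.0]
contact_force: [0.5, -0.4, 0.2]
grip_width: 0.0472
```

servo_tool([
  {"claw": -0.2, "slide": [0, 0, 0], "rot": [0, 0, 8.58]},
  {"claw": -0.2, "slide": [0, 0, 0], "rot": [0, 0, 8.58]},
  {"claw": -0.2, "slide": [0, 0, 0], "rot": [0, 0, 8.58]},
  {"claw": -0.2, "slide": [0, 0, 0], "rot": [0, 0, 8.58]},
  {"claw": -0.2, "slide": [0, 0, 0], "rot": [0, 0, 8.58]},
  {"claw": -0.2, "slide": [0, 0, 0], "rot": [0, 0, 8.58]},
  {"claw": -0.2, "slide": [0, 0, 0], "rot": [0, 0, 8.58]},
  {"claw": -0.2, "slide": [0, 0, 0], "rot": [0, 0, 8.58]},
  {"claw": -0.2, "slide": [0, 0, 0], "rot": [0, 0, 8.58]},
  {"claw": -0.2, "slide": [0, 0, 0], "rot": [0, 0, 8.58]},
  {"claw": -0.2, "slide": [-4.4, 0, 0], "rot": [0, 0, 0]},
  {"claw": -0.2, "slide": [-4.4, 0, 0], "rot": [0, 0, 0]},
  {"claw": -0.2, "slide": [-4.4, 0, 0], "rot": [0, 0, 0]},
  {"claw": -0.2, "slide": [-4.4, -0.4, 0], "rot": [0, 0, 0]},
  {"claw": -0.2, "slide": [0, 0, 0], "rot": [0, 0, 0]},
])

```text
t: 51.85
tcp_pos: [0.4255, -0.1554, 0.167]
tool_rot: [-0.001, 1.0, 0.011, -0.002]
contact_force: [0.5, 0.0, -0.4]
grip_width: 0.0508
```

Run:
```python
from sv import *
survey()
c,P=wrist("w20")
for n,cc in [("wrist",c),("side",capture("side")),("scene",capture("scene"))]:
    r,P=cloud(cc); hsv=cv2.cvtColor(cc["img"],cv2.COLOR_BGR2HSV)
    m=(hsv[...,2]<70)&(abs(P[...,2]-.037)<.004)&(abs(P[...,0]-.432)<.06)&(abs(P[...,1]+.152)<.09)&(cc["depth"]>0)
    print(n,"handle",m.sum(),rect(P[m][:,:2]) if m.sum()>10 else None)
    m=objs(cc)["blue"]&(abs(P[...,2]-.0125)<.004)&(P[...,0]<.52); print("lid",rect(P[m][:,:2]))
plan(ctrl.sense(),[(432,-152.5,15,0.5)])
```

```text
side 173 [246. 141.] 0.043 (array([ 684.3, -388.1]), array([59.6, 33.2]), 23.5)
side 1113 [253. 180.] 0.028 (array([ 610. , -178.4]), array([176.2, 110.7]), 87.4)
side 139 [203. 207.] 0.045 (array([721.8,  13.7]), array([42. , 39.8]), -31.1)
side 254 [282. 244.] 0.028 (array([458.8,  90.5]), array([70.9, 26.7]), 11.7)
scene 146 [292. 178.] 0.032 (array([460.5,  89.3]), array([75. , 24.5]), 11.5)
scene 198 [197. 214.] 0.032 (array([ 602.1, -253. ]), array([107.4,  23.6]), -2.0)
scene 200 [211. 214.] 0.032 (array([ 604.2, -205.1]), array([108.3,  24.1]), -2.3)
scene 196 [226. 214.] 0.031 (array([ 607.6, -155.2]), array([107.6,  24.5]), -0.9)
scene 184 [239. 213.] 0.031 (array([ 611.1, -109. ]), array([108.4,  21. ]), -1.7)
scene 184 [152. 243.] 0.043 (array([ 704.9, -399.9]), array([62.3, 38.4]), -68.9)
scene 145 [271. 244.] 0.044 (array([737.3, -12.5]), array([57.9, 17. ]), 86.3)
blue 36308 [255. 146.] 0.0124 (array([ 430.2, -155.4]), array([246.2, 137.7]), -89.6)
blue 11060 [435. 176.] 0.0355 (array([ 606.2, -167.3]), array([204.9, 130.9]), 87.5)
light 2992 [458. 128.] 0.0274 (array(
[... 283 characters left out ...]
4.9]), -2.5)
light 550 [333. 260.] 0.2052 (array([ 459.4, -146.7]), array([5.4, 3.8]), 45.4)
light 3415 [431. 274.] 0.0273 (array([ 602.6, -255.2]), array([109.9,  25.3]), -2.6)
wrist handle 42 (array([ 430.2, -153.7]), array([77. , 16.7]), 89.7)
lid (array([ 430.2, -155.4]), array([246.2, 137.7]), -89.6)
side handle 38 (array([ 429.7, -144.8]), array([72.3,  9.5]), 88.9)
lid (array([ 432. , -150.1]), array([247.3, 135.2]), -89.5)
scene handle 54 (array([ 437.3, -154.1]), array([65.7, 17.6]), -89.6)
lid (array([-88.7, 304.3]), array([1647.8,  317.8]), -43.7)
at [ 432.8 -157.2  167.6] yaw 1.36 q6 -25.1 w 51.2 F [-0.2 -0.6 -0.2] t 52.1
(432, -152.5, 15, 0.5) slide [-0.07 -0.47 15.26] rotz 0.86
```

View pics/w20.png

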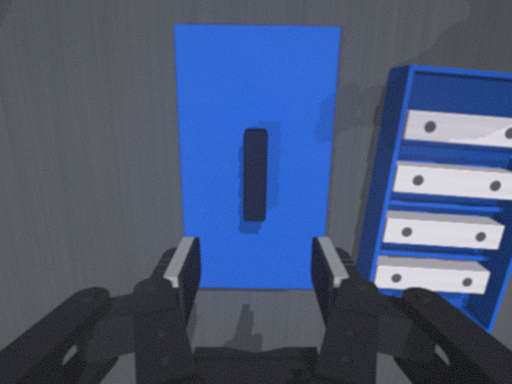

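The wrist view shows all four bars low in their lanes at (452,127), (455,180), (443,229) and (431,274). The lid handle is at (255,175), so I grip the lid.

servo_tool([
  {"claw": -0.2, "slide": [-0.16, -0.37, 4], "rot": [0, 0, 0.9]},
  {"claw": -0.2, "slide": [0, 0, 4], "rot": [0, 0, 0]},
  {"claw": -0.2, "slide": [0, 0, 4], "rot": [0, 0, 0]},
  {"claw": -0.2, "slide": [0, 0, 2.4], "rot": [0, 0, 0]},
  {"claw": -0.2, "slide": [0, 0, 0.6], "rot": [0, 0, 0]},
  {"claw": -0.2, "slide": [0, 0, 0], "rot": [0, 0, 0]},
  {"claw": 1, "slide": [0, 0, 0], "rot": [0, 0, 0]},
  {"claw": 1, "slide": [0, 0, 0], "rot": [0, 0, 0]},
  {"claw": 1, "slide": [0, 0, 0], "rot": [0, 0, 0]},
  {"claw": 1, "slide": [0, 0, 0], "rot": [0, 0, 0]},
  {"claw": 1, "slide": [0, 0, 0], "rot": [0, 0, 0]},
  {"claw": 1, "slide": [0, 0, 0], "rot": [0, 0, 0]},
  {"claw": 1, "slide": [0, 0, -2], "rot": [0, 0, 0]},
  {"claw": 1, "slide": [0, 0, -4], "rot": [0, 0, 0]},
  {"claw": 1, "slide": [0, 0, -4], "rot": [0, 0, 0]},
  {"claw": 1, "slide": [0, 0, 0], "rot": [0, 0, 0]},
], grip_force=90)

```text
t: 53.7
tcp_pos: [0.4325, -0.1543, 0.1224]
tool_rot: [0.002, 1.0, 0.004, 0.004]
contact_force: [-0.6, 0.0, -3.0]
grip_width: 0.0181
```

```bash
cat > ld.py <<'E'
from wr import *
def lid():
    s=ctrl.sense(); T=s["tcp_pos"]; plan(s,[])
    for n in ("wrist","side","scene"):
        c=capture(n); r,P=cloud(c); B=objs(c)["blue"]&(c["depth"]>0)&(np.hypot(P[...,0]-T[0],P[...,1]-T[1])<.17)&(abs(P[...,2]-T[2]+.004)<.012)
        cc=comps(B,100)
        if cc:
            p=P[max(cc,key=lambda q:q[1][4])[0]]; A=np.c_[p[:,:2]-T[:2],np.ones(len(p))]; k=np.linalg.lstsq(A,p[:,2],rcond=None)[0]
            print(n,"lid",len(p),rect(p[:,:2]),"z@tcp",k[2].round(4),"tilt",k[:2].round(3))
        m=objs(c)["blue"]&(abs(P[...,2]-.0385)<.004)&(P[...,0]>.53)&(P[...,0]<.69)&(P[...,1]<-.03)&(P[...,1]>-.33)
        if m.sum()>60: print(n,"rim",m.sum(),rect(P[m][:,:2]))
E
python3 -c "
from ld import *
lid()"
```

```text
at [ 432.5 -154.3  122.4] yaw 0.45 q6 -23.9 w 18.1 F [-0.6  0.  -3. ] t 53.7
wrist lid 77877 (array([ 431.8, -113.7]), array([137.9, 133.6]), 0.4) z@tcp 0.1153 tilt [ 0.006 -0.003]
wrist rim 2420 (array([ 571.5, -189.2]), array([258.7, 108.9]), -76.4)
side lid 1459 (array([ 433.6, -149.9]), array([245.7, 135.5]), -89.3) z@tcp 0.1124 tilt [0.005 0.001]
side rim 86 (array([ 607.5, -180.1]), array([241.2, 129.8]), 87.7)
scene lid 1816 (array([ 431.9, -152.9]), array([245.4, 144.1]), -88.9) z@tcp 0.1133 tilt [0.003 0.001]
scene rim 244 (array([ 607.9, -182.8]), array([237.3, 134. ]), 87.4)
```

servo_tool([
  {"claw": 1, "slide": [4.36, 0.78, 0], "rot": [0, 0, 0]},
  {"claw": 1, "slide": [4.36, 0.78, 0], "rot": [0, 0, 0]},
  {"claw": 1, "slide": [4.36, 0.78, 0], "rot": [0, 0, 0]},
  {"claw": 1, "slide": [4.36, 0.78, 0], "rot": [0, 0, 0]},
  {"claw": 1, "slide": [0, 0, 2], "rot": [0, 0, 3.3]},
  {"claw": 1, "slide": [0, 0, 2], "rot": [0, 0, 0]},
  {"claw": 1, "slide": [0, 0, 0], "rot": [0, 0, 0]},
  {"claw": 1, "slide": [0, 0, 0], "rot": [0, 0, 0]},
])

```text
t: 54.65
tcp_pos: [0.6034, -0.1827, 0.0762]
tool_rot: [-0.0, 1.0, -0.025, -0.001]
contact_force: [-1.0, -1.6, -1.8]
grip_width: 0.0179
```

```bash
python3 -c "
from ld import *
lid()"
```

```text
at [ 603.4 -182.7   76.2] yaw -2.84 q6 -16.8 w 17.9 F [-1.  -1.6 -1.8] t 54.6
wrist lid 77794 (array([ 605.1, -142. ]), array([137.7, 133.6]), -2.9) z@tcp 0.0691 tilt [-0.004  0.001]
side lid 1292 (array([ 605.7, -182.7]), array([251.7, 137.2]), 87.3) z@tcp 0.0693 tilt [-0.001  0.003]
scene lid 2157 (array([ 606.5, -183.4]), array([245.9, 142.2]), 87.3) z@tcp 0.072 tilt [0.002 0.002]
scene rim 103 (array([ 666.4, -185.5]), array([236.5,  17.6]), 87.3)
```

servo_tool([
  {"claw": 1, "slide": [0.15, -0.1, 0.5], "rot": [0, 0, 0]},
  {"claw": 1, "slide": [0, 0, 0.5], "rot": [0, 0, 0]},
  {"claw": 1, "slide": [0, 0, 0.4], "rot": [0, 0, 0]},
  {"claw": 1, "slide": [0, 0, 0.3], "rot": [0, 0, 0]},
  {"claw": 1, "slide": [0, 0, 0], "rot": [0, 0, 0]},
  {"claw": 1, "slide": [0, 0, 0], "rot": [0, 0, 0]},
])

```text
t: 55.4
tcp_pos: [0.606, -0.1821, 0.0603]
tool_rot: [-0.0, 1.0, -0.025, -0.0]
contact_force: [0.1, -0.3, -2.1]
grip_width: 0.0177
```

```bash
python3 -c "
from ld import *
lid()"
```

```text
at [ 606.  -182.1   60.3] yaw -2.85 q6 -16.6 w 17.7 F [ 0.1 -0.3 -2.1] t 55.4
wrist lid 77747 (array([ 607.5, -141.6]), array([138.1, 134.1]), -2.8) z@tcp 0.0532 tilt [-0.001  0.   ]
side lid 1296 (array([ 607.3, -183.8]), array([254.6, 137. ]), 87.0) z@tcp 0.0526 tilt [0.001 0.003]
scene lid 2141 (array([ 606.1, -183.2]), array([245. , 144.9]), 87.2) z@tcp 0.0547 tilt [-0.001  0.001]
scene rim 117 (array([ 669.9, -185.5]), array([236. ,   9.5]), 87.5)
```

servo_tool([
  {"claw": 1, "slide": [0, 0, 0.3], "rot": [0, 0, 0]},
  {"claw": 1, "slide": [0, 0, 0.3], "rot": [0, 0, 0]},
  {"claw": 1, "slide": [0, 0, 0.2], "rot": [0, 0, 0]},
  {"claw": 1, "slide": [0, 0, 0], "rot": [0, 0, 0]},
  {"claw": 1, "slide": [0, 0, 0], "rot": [0, 0, 0]},
])

```text
t: 56.05
tcp_pos: [0.6059, -0.1821, 0.0523]
tool_rot: [-0.0, 1.0, -0.025, -0.0]
contact_force: [-0.1, -0.2, -3.3]
grip_width: 0.0179
```

servo_tool([
  {"claw": 1, "slide": [0, 0, 0.1], "rot": [0, 0, 0]},
  {"claw": 1, "slide": [0, 0, 0.1], "rot": [0, 0, 0]},
  {"claw": 1, "slide": [0, 0, 0], "rot": [0, 0, 0]},
])

```text
t: 56.35
tcp_pos: [0.6061, -0.1821, 0.051]
tool_rot: [0.0, 1.0, -0.025, 0.0]
contact_force: [-2.5, 1.3, 6.2]
grip_width: 0.0181
```

servo_tool([
  {"claw": -0.2, "slide": [0, 0, 0], "rot": [0, 0, 0]},
  {"claw": -0.2, "slide": [0, 0, 0], "rot": [0, 0, 0]},
  {"claw": -0.2, "slide": [0, 0, 0], "rot": [0, 0, 0]},
  {"claw": -0.2, "slide": [0, 0, 0], "rot": [0, 0, 0]},
  {"claw": -0.2, "slide": [0, 0, -2], "rot": [0, 0, 0]},
  {"claw": -0.2, "slide": [0, 0, -4], "rot": [0, 0, 0]},
  {"claw": -0.2, "slide": [0, 0, -5], "rot": [0, 0, 0]},
  {"claw": -0.2, "slide": [0, -3, -3], "rot": [0, 0, 0]},
  {"claw": -0.2, "slide": [0, -4, -1], "rot": [0, 0, 0]},
  {"claw": -0.2, "slide": [0, -4, 0], "rot": [0, 0, 0]},
  {"claw": -0.2, "slide": [0, 0, 0], "rot": [0, 0, 0]},
])

```text
t: 57.45
tcp_pos: [0.6116, -0.0682, 0.2011]
tool_rot: [-0.0, 1.0, -0.023, 0.0]
contact_force: [-0.1, -0.7, -0.5]
grip_width: 0.0515
```

Run:
```python
from sv import *
plan(ctrl.sense(),[])
for n in ("side","scene","wrist"):
    c=capture(n); r,P=cloud(c); B=objs(c)["blue"]&(c["depth"]>0)&(P[...,2]>.0415)&(P[...,2]<.06)&(P[...,0]>.5)&(P[...,0]<.72)&(P[...,1]<0)&(P[...,1]>-.35)
    p=P[B]; k=np.linalg.lstsq(np.c_[p[:,:2]-[.607,-.181],np.ones(len(p))],p[:,2],rcond=None)[0]
    print(n,len(p),rect(p[:,:2]),"z",k[2].round(4),"tilt",k[:2].round(4))
    if n=="side": cv2.imwrite("pics/side9.png",cv2.resize(c["img"][110:270,150:340],None,fx=4,fy=4[0] if 0 else 3.5))
survey()
```

```text
at [611.6 -68.2 201.1] yaw -2.69 q6 -6.6 w 51.5 F [-0.1 -0.7 -0.5] t 57.5
side 1231 (array([ 607.3, -178.2]), array([247.9, 136.3]), 87.0) z 0.0442 tilt [0.0006 0.0008]
scene 2057 (array([ 607.8, -182.8]), array([243.8, 141.2]), 87.1) z 0.0458 tilt [0.0019 0.0012]
wrist 22380 (array([ 606.6, -166.7]), array([212.7, 137.6]), 87.2) z 0.0439 tilt [ 0.     -0.0014]
side 114 [244. 142.] 0.042 (array([ 699.6, -376.5]), array([44.1, 14. ]), -18.8)
side 142 [203. 207.] 0.047 (array([721.2,  12.4]), array([41.2, 39.4]), -29.0)
side 264 [281. 244.] 0.028 (array([458.6,  90.4]), array([71.2, 27.9]), 11.7)
scene 148 [292. 178.] 0.031 (array([457.8,  88.8]), array([76.4, 24.4]), 11.9)
scene 181 [152. 243.] 0.044 (array([ 705.5, -400.6]), array([64.3, 37.6]), -73.0)
scene 136 [270. 244.] 0.045 (array([739. , -12.9]), array([58. , 19.7]), 88.2)<stdin>:7: SyntaxWarning: 'int' object is not subscriptable; perhaps you missed a comma?
```

View pics/side9.png

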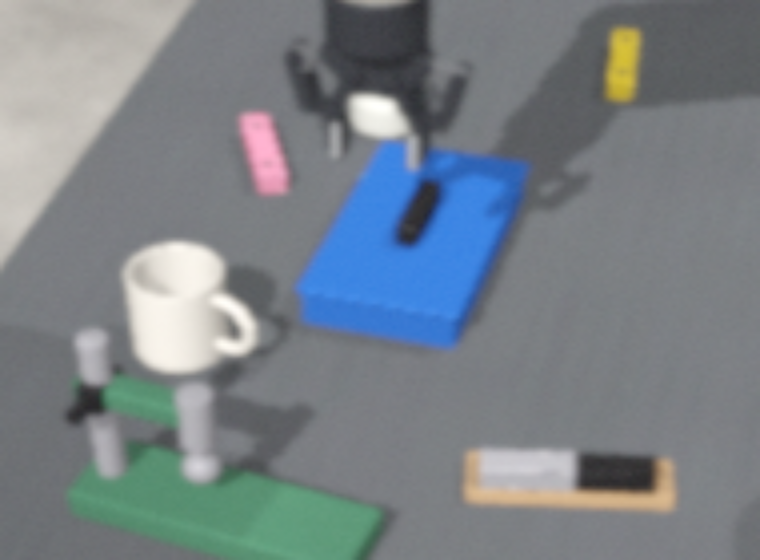

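The picture shows the lid seated on the box at (415,245) and the comparator empty with its ball down at (202,465). The master is in its cradle at (570,475), and the gripper is clear of everything.

```bash
python3 -c "
from bench import ticket
print(ticket.hand_in())"
```

```text
the job is handed in; nothing more can be done
None
```

I did every step in the order given and handed the job in at about 58 s of robot time; no verdict was reported.

- **Comparator:** I slid the master under the contact and pushed the zero button to its stop (67 N on the fingertips). I then put the master back in its cradle. The stray bar lay flat and released under the contact for about a second.
- **Box:** The stray and all three bench bars went one to a lane. Their tops measured about 27 mm, which means they are on the floor of the box. One bench bar had been knocked a few centimetres aside and I found it again before picking it up.
- **Lid:** Its flange top measured 44 to 46 mm, where 45 mm is seated. It was level to about 0.002 rad. It was within about 1 mm of the box centre in x and 2 mm in y, and the cameras disagreed with each other by a few millimetres in y.
- **Left alone:** The master was still flat in its cradle and the comparator was empty with its ball down. The mug and the jar had not shifted in the cameras. I did not re-measure the wrench at the end, but the arm never went near it.

No check failed. The first move call was refused for its format and nothing moved. The plunger and button readings were never visible, so those steps are judged from pictures and forces.

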